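# Refit the label dispenser and clear up the changeover

## Robot

A 6-joint arm with a two-finger parallel gripper is mounted at the origin on the work surface. World frame = base frame: x ahead of the robot, y to its left, z up, the work surface at z = 0. Lengths are in m, angles in rad, forces in N, time in s.
With the tool pointing down it reaches from about 0.35 to 0.975 m from the base axis. Payload 4.9 kg.
Tool frame: the origin (TCP) lies midway between the tips of the shut fingers; the grasp point (between the pads) lies 19 mm behind it; z points along the fingers, y is the line along which they close (so a half turn about z gives the same grasp; the last joint's range is limited). The gripper opens to 85 mm and grips with 20 to 120 N. Pads are 22 mm wide; open, the fingers measure 114 mm over their backs; the gripper's body (76 mm by 85 mm) begins 54 mm behind the grasp point. The pads swing forward as they close: fully open they stand 13 mm farther back than shut.
Start: joints at [1.06, 0.053, 1.613, -0, 1.476, -0.119], TCP at [0.239, 0.578, 0.231] pointing down, gripper open.
Joint ranges: [-3.01, 3.01], [-1.01, 2.22], [0.06, 2.58], [-1.02, 4.17], [0.09, 2.62], [-3.14, 3.14]. Speed limits (rad/s): [2.57, 2.57, 3.14, 3.14, 3.14, 3.14].

## Interface

Orientations are given as a rotation vector (axis times angle).
In Python, from station import ctrl gives the robot as it stands. The module is installed in compiled form; this text tells all that it offers.
- The arm moves only by the shell command python3 -m handwheel 'ROWS' [OPENING] [FORCE]. ROWS is JSON, a list of rows, each a list of 2 entries, a list of its own where there are three numbers: the shift along the tool's x, y, z in cm, then the turn, a rotation vector about the tool's x, y, z in rad. In form: [[[tx, ty, tz], [ax, ay, az]], ...]. A call has 1 to 5 rows; each row is the pose to reach, as a shift and turn from the pose commanded when the call began, along the tool's axes at that moment; what a row does not reach only later rows make up. A row lasts 1/8 s, in which the tool goes at most 62.5 mm and 10.7 degrees, less where a joint would pass 70% of its speed; a pose out of reach is approached as far as the arm can. A call with a gripper value outside its range is refused whole. OPENING is the gripper's target within -1 to 1 (shut at 1, half-way at 0, fully open at -1), set as the call begins (- or left out, the last holds). The fingers move at their own pace and stop on an object; FORCE is the grip in N (left out, the last holds). Time passes only in rows, so rows that repeat a pose let the fingers close. It gives the time, the measured TCP pose, the force, the opening and the grip force at its end, in the units of the state.
- ctrl.get_obs(): the state, without advancing time (a new reading comes with each control period).
- ctrl.get_image(name): name is "side" or "top" or "wrist"; returns the picture (384x512x3 uint8, blue, green, red); there is no depth.
- ctrl.calibration(name): a dict with "fx", "fy", "cx", "cy" (pixels), "R" (3x3) and "t" (3): a world point X has camera coordinates R X + t. Camera axes: x right, y down, z forward; pixel columns grow to the right and rows downward; lengths in m; the calibration is good to about 2 mm. A picture is of the moment at which its call begins: read the wrist's pose just before it. calibration takes no time and is no camera call; for the wrist camera it gives the pose at the moment of the call.
- ctrl.finish_job(): hands the job in; it is judged then, once.
Trained networks look in the newest picture that a camera, given by its name, has taken for a name from the list of things; names that differ only in an ending like _2 or _b are one class to them, and where a whole thing is asked for, a point or a joint stands for the part that bears it (a point fixed in the world has none). Each returns a list of dicts, best first, with "score" (0 to 1); they miss things now and then, are a little off and sometimes report something else, mostly with a low value. They report only what shows in the picture. A call takes as long as a camera call. They do not tell look-alikes from the thing itself.
- ctrl.look_for(camera, query): "position" ([column, row] in pixels, amid what is visible of it).
- ctrl.landmark_of(camera, query): "position" ([column, row] in pixels: a listed point, or the origin of a listed thing).
The state is a dict: "t": time; "q": joint angles; "dq": joint speeds; "effort": joint torques, N m; "tool_pos": TCP position; "tool_rot": TCP orientation; "contact_force": force on the tool from outside, world axes, zero at the start; "wrist_torque": the same for the moment, N m; "opening": finger opening in m; "grip_force": force on a finger pad.
Only numpy, scipy, OpenCV 4.12 (cv2) and the standard library are available. Lean on these libraries where they do the work, as an engineer would, in place of code of your own. Each camera call takes 0.05 s, during which the arm holds its last target. There are 200 camera calls.

## Task

Refit the pharmacy's label dispenser: thread the label rolls onto its spindle in the order white, blue, yellow (white next to the post), then push the red end cap fully home on the spindle's tip. Clear up what is left of the changeover: every empty cardboard core goes into the brown recycling bin and every spare ink cartridge into the black stock bin. Leave the medicine bottles, jar and cartons where they are.

Things in the scene. Friction and masses are not known exactly. Their poses are not given: they have to be found in the camera images.
- dispenser: Label dispenser, fixed. Black base plate and black post; from the grey disc on the post (44 mm diameter) a bare round steel spindle, 16 mm diameter, sticks out level along this body's +y, 116 mm long (the last 6 mm taper to 11 mm diameter). Origin: on the spindle's axis at the face of the grey disc, 120 mm above the table. z up. The post (50 mm in x, from y = -8 to -32 mm) rises 15 mm higher than the axis; the base plate reaches to y = +140 mm and is 12 mm thick.
- cradle: Fixed grey cradle holding the three rolls on edge in a row: two aluminium bars along its y, 10 mm thick, axes 30 mm apart and 9 mm above the table, with low clear dividers between the bays (34 mm wide in x, tops 34 mm above the table). Origin: on the table under its middle; z up.
- roll_white: White label roll, rigid, with a cardboard core: 56 mm diameter, 28 mm wide, round hole of 26 mm diameter right through, about 60 g. Starts on edge in the cradle, its hole level and along the cradle's y, centre 38 mm above the table. Origin: centre of the roll; its y is the axis of the hole (either end may go first). It hangs about 5 mm below the spindle's axis once let go.
- roll_blue: Blue label roll, rigid, with a cardboard core: 56 mm diameter, 28 mm wide, round hole of 26 mm diameter right through, about 60 g. Starts on edge in the cradle, its hole level and along the cradle's y, centre 38 mm above the table. Origin: centre of the roll; its y is the axis of the hole (either end may go first). It hangs about 5 mm below the spindle's axis once let go.
- roll_yellow: Yellow label roll, rigid, with a cardboard core: 56 mm diameter, 28 mm wide, round hole of 26 mm diameter right through, about 60 g. Starts on edge in the cradle, its hole level and along the cradle's y, centre 38 mm above the table. Origin: centre of the roll; its y is the axis of the hole (either end may go first). It hangs about 5 mm below the spindle's axis once let go.
- cap: Red end cap, square block 40 x 27 x 40 mm (x, y, z), 50 g, on the table. Blind round bore, 20 mm diameter, 20 mm deep, in the middle of its -y face, level, along y; starts within 40 degrees of the way it goes on. Origin: block centre. Fully home (bore bottom on the spindle's tip) its y points as the dispenser's y, origin 109.5 mm from the disc, leaving 96 mm for the three rolls (84 mm).
- core_a: Empty cardboard core: brown tube, 34 mm outside diameter, 26 mm hole, 28 mm high, about 20 g, starts upright on the table. Origin: centre of its lower end; z is the tube's axis. May be absent.
- core_b: Empty cardboard core: brown tube, 34 mm outside diameter, 26 mm hole, 28 mm high, about 20 g, starts upright on the table. Origin: centre of its lower end; z is the tube's axis. May be absent.
- cartridge_a: Spare ink cartridge: black block with a green label band, 50 x 24 x 32 mm (x, y, z), about 60 g, starts on the table. Origin: centre of its underside. May be absent.
- cartridge_b: Spare ink cartridge: black block with a green label band, 50 x 24 x 32 mm (x, y, z), about 60 g, starts on the table. Origin: centre of its underside. May be absent.
- bin_recycling: Recycling bin for empty cores: brown cardboard, green card on its front; open box, fixed, 130 x 140 x 60 mm (x, y, z) outside, walls and floor 4 mm. Origin: centre of its underside on the table; z up.
- bin_stock: Stock bin for ink cartridges: black plastic, white card on its front; open box, fixed, 130 x 140 x 60 mm (x, y, z) outside, walls and floor 4 mm. Origin: centre of its underside on the table; z up.
- dropper_a: White dropper bottle with a blue band and white nozzle, 34 mm diameter, 82 mm high. Not part of the job. Origin: centre of its underside.
- dropper_b: White dropper bottle with a blue band and orange nozzle, 34 mm diameter, 82 mm high. Not part of the job. Origin: centre of its underside.
- pill_jar: Amber pill jar, 48 mm diameter, 70 mm high. Not part of the job. Origin: centre of its underside.
- carton_green: Green and white medicine carton, lying, 50 x 105 x 26 mm. Not part of the job. Origin: centre of its underside.
- carton_blue: Blue and white medicine carton, lying, 55 x 120 x 30 mm. Not part of the job. Origin: centre of its underside.
- carton_yellow: Yellow and white medicine carton, lying, 50 x 100 x 28 mm. Not part of the job. Origin: centre of its underside.
Mind the look-alikes: they are no part of the job. Leave any orange or purple look-alike of the cartridge_a alone. Several things have the shape of the roll_yellow; the one meant has the colours described above.

How it is judged:
On the way, in this order (a step that is already met when the one before it is completed fails the run):
1. the white roll hangs on the spindle, let go (y of roll_white in the frame of dispenser between 0.009 and 0.112 m and x of roll_white in the frame of dispenser between -0.008 and 0.008 m and z of roll_white in the frame of dispenser between -0.012 and 0.003 m and angle between the y axis of roll_white and the y axis of dispenser, either way round below 0.35 rad and contact force between the fingers and roll_white below 0.3 N), for 0.2 s.
2. the blue roll hangs on the spindle, let go (y of roll_blue in the frame of dispenser between 0.009 and 0.112 m and x of roll_blue in the frame of dispenser between -0.008 and 0.008 m and z of roll_blue in the frame of dispenser between -0.012 and 0.003 m and angle between the y axis of roll_blue and the y axis of dispenser, either way round below 0.35 rad and contact force between the fingers and roll_blue below 0.3 N), for 0.2 s.
3. the yellow roll hangs on the spindle, let go (y of roll_yellow in the frame of dispenser between 0.009 and 0.112 m and x of roll_yellow in the frame of dispenser between -0.008 and 0.008 m and z of roll_yellow in the frame of dispenser between -0.012 and 0.003 m and angle between the y axis of roll_yellow and the y axis of dispenser, either way round below 0.35 rad and contact force between the fingers and roll_yellow below 0.3 N), for 0.2 s.
4. the end cap is fully home on the spindle and let go, behind the three rolls (y of cap in the frame of dispenser between 0.1 and 0.115 m and x of cap in the frame of dispenser between -0.008 and 0.008 m and z of cap in the frame of dispenser between -0.009 and 0.004 m and angle between the y axis of cap and the y axis of dispenser, either way round below 0.3 rad and contact force between the fingers and cap below 0.3 N), for 0.2 s.
At the end, for the whole second after the job is handed in: Rolls on the spindle, let go: white, blue, yellow centres 9-31, 37-59, 65-87 mm from the disc; cap within 5 mm of home; cores present inside the recycling bin, cartridges present inside the stock bin, origins under 55 mm high; all at rest, other goods within 5 cm and not tipped (y of roll_white in the frame of dispenser between 0.009 and 0.031 m and x of roll_white in the frame of dispenser between -0.008 and 0.008 m and z of roll_white in the frame of dispenser between -0.012 and 0.003 m and angle between the y axis of each of roll_white, roll_blue, roll_yellow and the y axis of dispenser, either way round below 0.35 rad and y of roll_blue in the frame of dispenser between 0.037 and 0.059 m and x of roll_blue in the frame of dispenser between -0.008 and 0.008 m and z of roll_blue in the frame of dispenser between -0.012 and 0.003 m and y of roll_yellow in the frame of dispenser between 0.065 and 0.087 m and x of roll_yellow in the frame of dispenser between -0.008 and 0.008 m and z of roll_yellow in the frame of dispenser between -0.012 and 0.003 m and y of cap in the frame of dispenser between 0.1 and 0.115 m and x of cap in the frame of dispenser between -0.008 and 0.008 m and z of cap in the frame of dispenser between -0.009 and 0.004 m and angle between the y axis of cap and the y axis of dispenser, either way round below 0.3 rad and x of core_a in the frame of bin_recycling between -0.063 and 0.063 m and y of core_a in the frame of bin_recycling between -0.068 and 0.068 m and z of core_a in the frame of bin_recycling between 0 and 0.055 m and x of core_b in the frame of bin_recycling between -0.063 and 0.063 m and y of core_b in the frame of bin_recycling between -0.068 and 0.068 m and z of core_b in the frame of bin_recycling between 0 and 0.055 m and x of cartridge_a in the frame of bin_stock between -0.063 and 0.063 m and y of cartridge_a in the frame of bin_stock between -0.068 and 0.068 m and z of cartridge_a in the frame of bin_stock between 0 and 0.055 m and x of cartridge_b in the frame of bin_stock between -0.063 and 0.063 m and y of cartridge_b in the frame of bin_stock between -0.068 and 0.068 m and z of cartridge_b in the frame of bin_stock between 0 and 0.055 m and linear speed of each of roll_white, roll_blue, roll_yellow, cap, core_a, core_b, cartridge_a, cartridge_b below 0.03 m/s); the robot touches nothing.
It fails at once if a medicine bottle, jar or carton is pushed more than 5 cm away or knocked over (distance of any of dropper_a, dropper_b, pill_jar, carton_green, carton_blue, carton_yellow from where it was at the start of the episode above 0.05 m or angle between any of dropper_a, dropper_b, pill_jar, carton_green, carton_blue, carton_yellow's own z axis and vertical above 0.6 rad).
Of core_a, core_b, cartridge_a, cartridge_b only 2 to 4 are there at a start; the rules pass over those that are not, and their reading is None.
At some moment in a run one of core_a, core_b, cartridge_a, cartridge_b may be knocked a few centimetres aside while the robot is not near it.
It also fails if it takes over 210 s, if anything falls off the work surface, if the arm or the gripper's body presses on something with over 40 N, if the wrist force passes 120 N, or if a joint passes its speed limit or range.

## Working session

There is one attempt and no reset: what is moved stays moved. The work goes in short steps, Python scripts to look and compute and a shell command to move; the robot and the scene stay as the last step left them, time stands still between calls to the robot, and variables do not carry over. Pictures are saved under pics/ and viewed, at most 15 in all, crops included, and the job is handed in when it is done.

```bash
mkdir -p pics
cat > h.py <<'E'
import numpy as np, cv2, json
from scipy.spatial.transform import Rotation as R
from station import ctrl
def ray(cam,uv,z):
    c=ctrl.calibration(cam);Rm=np.array(c["R"]);t=np.array(c["t"])
    d=Rm.T@np.array([(uv[0]-c["cx"])/c["fx"],(uv[1]-c["cy"])/c["fy"],1]);o=-Rm.T@t
    return o+d*(z-o[2])/d[2]
def proj(cam,X):
    c=ctrl.calibration(cam);p=np.array(c["R"])@np.array(X)+np.array(c["t"])
    return np.array([c["fx"]*p[0]/p[2]+c["cx"],c["fy"]*p[1]/p[2]+c["cy"]])
def tri(uv1,c1,uv2,c2):
    P=[]
    for n in (c1,c2):
        c=ctrl.calibration(n);K=np.array([[c["fx"],0,c["cx"]],[0,c["fy"],c["cy"]],[0,0,1]])
        P.append(K@np.c_[np.array(c["R"]),np.array(c["t"])])
    X=cv2.triangulatePoints(P[0],P[1],np.array(uv1,float).reshape(2,1),np.array(uv2,float).reshape(2,1))[:,0]
    return X[:3]/X[3]
E
python3 - <<'E'
from h import *
o=ctrl.get_obs();print(o["tool_pos"],o["tool_rot"],o["opening"])
for n in("top","side"):
    cv2.imwrite(f"pics/{n}0.png",cv2.resize(ctrl.get_image(n),(800,600),interpolation=cv2.INTER_CUBIC))
    c=ctrl.calibration(n);print(n,c["fx"],-np.array(c["R"]).T@np.array(c["t"]))
    for q,z in(("dispenser",.12),("cradle",0),("roll_white",.038),("roll_blue",.038),("roll_yellow",.038),("cap",.02),("core_a",0),("cartridge_a",0),("bin_recycling",0),("bin_stock",0)):
        print(q,[(np.round(d["position"]).astype(int).tolist(),round(d["score"],2),ray(n,d["position"],z)[:2].round(3).tolist()) for d in ctrl.landmark_of(n,q)[:4]])
E
```

```text
[0.23835129 0.57709796 0.23007709] [-6.11381794e-01 -3.08089759e+00  3.01777610e-03] 0.08546094068253496
top 430.35677778066946 [0.49753609 0.02796802 1.14491449]
dispenser [([403, 187], 0.88, [0.589, -0.342]), ([142, 215], 0.34, [0.53, 0.282])]
cradle [([147, 216], 0.95, [0.529, 0.3])]
roll_white [([114, 218], 0.75, [0.526, 0.375])]
roll_blue [([141, 214], 0.52, [0.534, 0.304])]
roll_yellow [([167, 215], 0.68, [0.531, 0.24]), ([167, 168], 0.68, [0.652, 0.24])]
cap [([285, 231], 0.75, [0.485, -0.063])]
core_a [([259, 242], 0.5, [0.456, 0.003])]
cartridge_a [([198, 247], 0.67, [0.446, 0.164]), ([225, 268], 0.66, [0.392, 0.094]), ([229, 221], 0.56, [0.514, 0.083]), ([358, 248], 0.16, [0.436, -0.258])]
bin_recycling [([279, 166], 0.69, [0.659, -0.053])]
bin_stock [([222, 165], 0.86, [0.663, 0.1]), ([117, 216], 0.52, [0.531, 0.378]), ([140, 213], 0.52, [0.539, 0.317])]
side 367.5609404722458 [ 0.27144259 -0.58033688  0.70215353]
dispenser [([357, 302], 0.96, [0.596, -0.345]), ([190, 198], 0.7, [0.415, 0.041])]
cradle [([206, 163], 0.66, [0.542, 0.301])]
roll_white [([191, 141], 0.56, [0.526, 0.382])]
roll_blue [([202, 149], 0.81, [0.543, 0.327]), ([142, 165], 0.46, [0.357, 0.326])]
roll_yellow [([213, 164], 0.82, [0.546, 0.238]), ([249, 159], 0.48, [0.652, 0.217])]
cap [([240, 247], 0.75, [0.492, -0.066])]
core_a [([213, 235], 0.55, [0.455, 0.016]), ([240, 249], 0.38, [0.498, -0.056])]
cartridge_a [([181, 226], 0.81, [0.391, 0.08]), ([222, 212], 0.5, [0.506, 0.078]), ([191, 200], 0.48, [0.446, 0.162]), ([323, 188], 0.35, [0.805, 0.044])]
bin_recycling [([296, 227], 0.9, [0.657, -0.053])]
bin_stock [([267, 189], 0.64, [0.659, 0.112])]
```

View pics/top0.png

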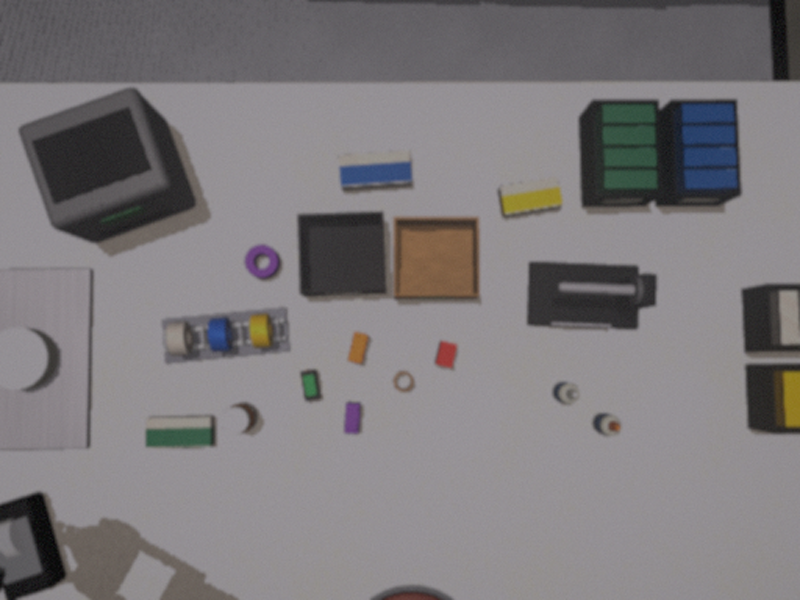

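View pics/side0.png

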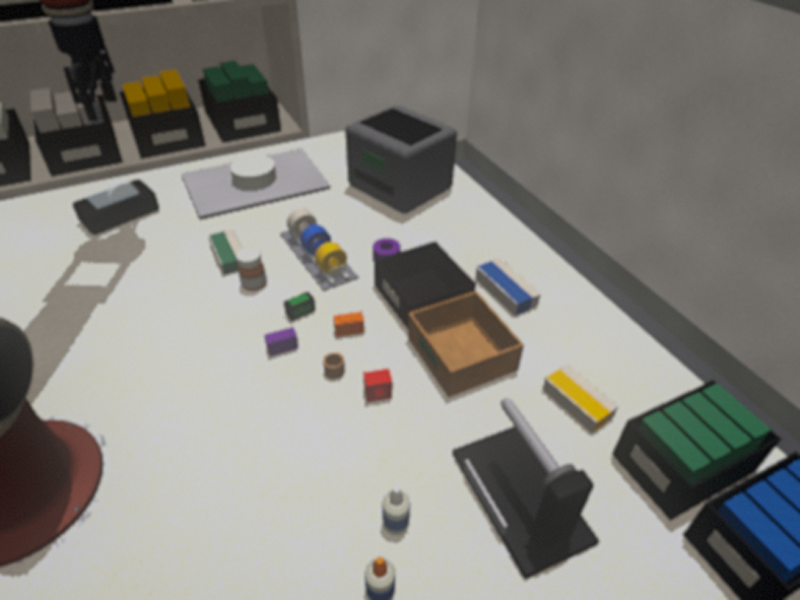

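The top picture shows one core at (403,381), the cartridge with the green band at (310,385), orange (358,348) and purple (352,418) look-alike cartridges, and a purple ring at (262,262) shaped like a roll. The rolls are in the cradle: white (177,338), blue (220,334) and yellow (261,330). The cap is at (446,354). The side view agrees: spindle from (510,405) to (570,475), pointing along about +y.

I'll move over the cradle with the tool x along the cradle y.

```bash
cat >> h.py <<'E'
def Rg(a): return np.array([[-np.sin(a),np.cos(a),0],[np.cos(a),np.sin(a),0],[0,0,-1]]).T if 0 else np.column_stack([[-np.sin(a),np.cos(a),0],[np.cos(a),np.sin(a),0],[0,0,-1]])
def go(p,a):
    o=ctrl.get_obs();C=R.from_rotvec(o["tool_rot"])
    s=C.inv().apply(np.array(p)-o["tool_pos"])*100;t=(C.inv()*R.from_matrix(Rg(a))).as_rotvec()
    print("shift",s.round(2),"turn",t.round(3),"| at",np.round(o["tool_pos"],4),"yaw",round(float(np.arctan2(C.as_matrix()[1,1],C.as_matrix()[0,1])),4),"F",np.round(o["contact_force"],1),"open",round(o["opening"],4),"grip",round(o["grip_force"],1),"t",round(o["t"],1))
E
python3 - <<'E'
from h import *
go([.52,.30,.25],.1)
# colour centroids in the top view as a check
im=ctrl.get_image("top");h=cv2.cvtColor(im,cv2.COLOR_BGR2HSV)
for n,lo,hi in(("yellow",(20,120,80),(32,255,255)),("blue",(105,120,60),(125,255,255)),("red",(0,150,80),(6,255,255)),("green",(45,100,30),(80,255,255))):
    m=cv2.inRange(h,lo,hi);k,l,s,c=cv2.connectedComponentsWithStats(m)
    for i in range(1,k):
        if s[i,4]>20 and 80<c[i][0]<320 and 180<c[i][1]<290: print(n,c[i].round(1),s[i,4],ray("top",c[i],.04)[:2].round(3))
E
```

```text
shift [-36.6  -14.92  -1.87] turn [ 0.    -0.     1.079] | at [0.2386 0.5776 0.2313] yaw 1.179 F [ 0.1  0.5 -1.3] open 0.0853 grip 0.0 t 1.1
yellow [166.2 211.3] 234 [0.54  0.241]
blue [139.  213.8] 207 [0.535 0.31 ]
red [285.1 226.5] 107 [ 0.497 -0.063]
green [198.  246.1] 76 [0.451 0.16 ]
green [100.6 280.5] 34 [0.368 0.405]
```

```bash
python3 -m handwheel '[[[-36.6,-14.9,-1.9],[0,0,1.08]],[[-36.6,-14.9,-1.9],[0,0,1.08]],[[-36.6,-14.9,-1.9],[0,0,1.08]],[[-36.6,-14.9,-1.9],[0,0,1.08]],[[-36.6,-14.9,-1.9],[0,0,1.08]]]' -1; python3 -c "
from h import *
go([.52,.30,.25],.1)"
```

```text
t: 1.78
tool_pos: [0.4621, 0.3569, 0.2467]
tool_rot: [1.945, 2.467, 0.001]
contact_force: [-0.5, 1.4, -0.1]
opening: 0.0854
grip_force: 0.0
shift [-6.89  4.3  -0.33] turn [ 0.001 -0.     0.135] | at [0.4621 0.3569 0.2467] yaw 0.2354 F [-0.5  1.4 -0.1] open 0.0854 grip 0.0 t 1.8
```

```bash
python3 -m handwheel '[[[-6.9,4.3,-0.3],[0,0,0.135]],[[-6.9,4.3,-0.3],[0,0,0.135]],[[-6.9,4.3,-0.3],[0,0,0.135]]]' >/dev/null
python3 - <<'E'
from h import *
go([.52,.30,.25],.1)
im=ctrl.get_image("wrist");cv2.imwrite("pics/w1.png",cv2.resize(im,(800,600)))
for q,z in(("cradle",0),("roll_white",.038),("roll_blue",.038),("roll_yellow",.038),("cartridge_a",0)):
    print(q,[(np.round(d["position"],1).tolist(),round(d["score"],2),ray("wrist",d["position"],z)[:2].round(4).tolist()) for d in ctrl.landmark_of("wrist",q)[:3]])
E
```

```text
shift [-0.12  0.03 -0.08] turn [-0.    -0.     0.005] | at [0.5196 0.3012 0.2492] yaw 0.1053 F [ 0.4 -0.2  0.5] open 0.0857 grip 0.0 t 2.1
cradle [([266.2, 151.5], 0.94, [0.5305, 0.3075])]
roll_white [([270.0, 94.1], 0.67, [0.5252, 0.3728])]
roll_blue [([272.6, 157.3], 0.93, [0.5356, 0.3099])]
roll_yellow [([269.2, 217.4], 0.66, [0.5404, 0.2418]), ([270.7, 156.3], 0.62, [0.5336, 0.3107])]
cartridge_a [([148.1, 298.8], 0.58, [0.3963, 0.0915]), ([230.9, 313.1], 0.57, [0.509, 0.0807]), ([191.2, 258.8], 0.56, [0.451, 0.1583])]
```

View pics/w1.png

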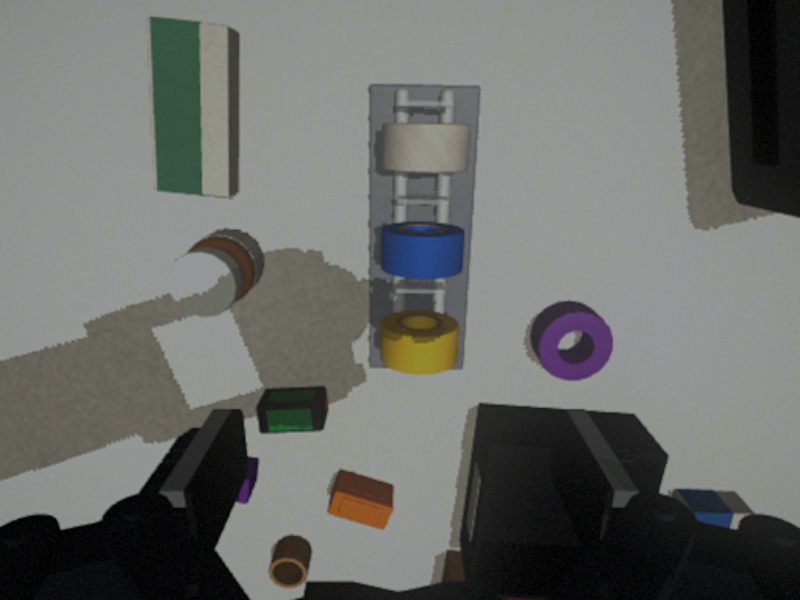

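The wrist view shows white at (426,150), blue (422,250) and yellow (420,340) in the cradle. The yellow roll in the cradle is the one meant; the ring at (572,342) is purple and stays. The cartridge is the black one with the green band at (292,410). White is first.

```bash
python3 -c "
from h import *
go([.528,.373,.12],.1);go([.528,.373,.015],.1)"
```

```text
shift [ 6.85  1.74 12.93] turn [-0.    -0.     0.009] | at [0.5182 0.3029 0.2493] yaw 0.1089 F [ 0.  -0.8 -0.2] open 0.0851 grip 0.0 t 2.5
shift [ 6.85  1.74 23.43] turn [-0.    -0.     0.009] | at [0.5182 0.3029 0.2493] yaw 0.1089 F [ 0.  -0.8 -0.2] open 0.0851 grip 0.0 t 2.5
```

```bash
python3 -m handwheel '[[[6.9,1.3,6],[0,0,0]],[[6.9,1.3,13],[0,0,0]],[[6.9,1.3,18],[0,0,0]],[[6.9,1.3,23.4],[0,0,0]],[[6.9,1.3,23.4],[0,0,0]]]'; python3 -m handwheel '[[[0,0,0],[0,0,0]],[[0,0,0],[0,0,0]],[[0,0,0],[0,0,0]],[[0,0,0],[0,0,0]],[[0,0,0],[0,0,0]]]' 1 25;  python3 -m handwheel '[[[0,0,0],[0,0,0]],[[0,0,0],[0,0,0]],[[0,0,0],[0,0,0]],[[0,0,0],[0,0,0]],[[0,0,0],[0,0,0]]]'; python3 -c "
from h import *
cv2.imwrite('pics/w2.png',ctrl.get_image('wrist'))"
```

```text
t: 3.08
tool_pos: [0.5198, 0.3702, 0.0093]
tool_rot: [-2.096, -2.335, 0.017]
contact_force: [-0.3, -0.4, 0.5]
opening: 0.0853
grip_force: 0.0
t: 3.7
tool_pos: [0.5278, 0.3734, 0.0199]
tool_rot: [2.099, 2.334, 0.012]
contact_force: [1.9, 0.2, 7.7]
opening: 0.0541
grip_force: 29.5
t: 4.32
tool_pos: [0.5279, 0.3733, 0.0199]
tool_rot: [2.099, 2.334, 0.012]
contact_force: [1.1, -0.3, 6.9]
opening: 0.0542
grip_force: 29.5
```

View pics/w2.png

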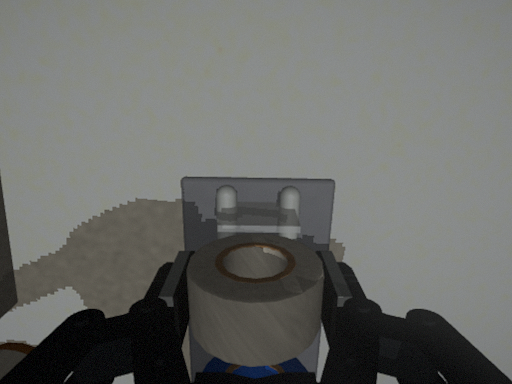

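White is held, but the pads sit above its equator: 54 mm opening with the tool pushed up by 7 N. I'll regrip a little lower.

```bash
python3 -m handwheel '[[[0,0,0],[0,0,0]],[[0,0,0],[0,0,0]],[[0,0,0],[0,0,0]],[[0,0,0.2],[0,0,0]],[[0,0,0.2],[0,0,0]]]' -1|sed -n 2,6p; for i in 1 2 3 ; do python3 -m handwheel '[[[0,0,0],[0,0,0]]]'|sed -n 2p;done;  python3 -c "
from h import *
c=ctrl.calibration('wrist');print(-np.array(c['R']).T@np.array(c['t']))
for q,z in(('roll_white',.038),): print(ctrl.get_image('wrist').shape,[(d['position'],ray('wrist',d['position'],z)) for d in ctrl.landmark_of('wrist',q)])
go([.528,.373,.01],.1)"
```

```text
tool_pos: [0.5244, 0.3716, 0.0127]
tool_rot: [-2.1, -2.336, 0.001]
contact_force: [0.4, 0.5, -0.7]
opening: 0.0855
grip_force: 0.0
tool_pos: [0.5246, 0.3717, 0.0131]
tool_pos: [0.5247, 0.3718, 0.0133]
tool_pos: [0.5248, 0.3718, 0.0134]
[0.51590966 0.4532154  0.1557874 ]
(384, 512, 3) [([264.4, 296.7], array([0.5284613 , 0.37117428, 0.038     ]))]
shift [0.09 0.34 0.33] turn [0.    0.    0.007] | at [0.5248 0.3717 0.0133] yaw 0.1065 F [ 0.  -0.7  0.1] open 0.0851 grip 0.0 t 5.5
```

```bash
python3 -m handwheel '[[[0.1,0.35,0.3],[0,0,0]],[[0.1,0.35,0.3],[0,0,0]],[[0.1,0.35,0.3],[0,0,0]]]' ; for i in 1 ; do python3 -m handwheel '[[[0,0,0],[0,0,0]],[[0,0,0],[0,0,0]],[[0,0,0],[0,0,0]],[[0,0,0],[0,0,0]],[[0,0,0],[0,0,0]]]' 1 25;done; python3 -m handwheel '[[[0,0,0],[0,0,0]],[[0,0,0],[0,0,0]],[[0,0,0],[0,0,0]],[[0,0,0],[0,0,0]],[[0,0,0],[0,0,0]]]'
```

```text
t: 5.85
tool_pos: [0.5281, 0.3731, 0.0102]
tool_rot: [-2.1, -2.336, 0.0]
contact_force: [1.1, -1.0, 0.2]
opening: 0.0853
grip_force: 0.0
t: 6.48
tool_pos: [0.5283, 0.3732, 0.0105]
tool_rot: [2.1, 2.336, 0.001]
contact_force: [-0.7, -1.3, 1.3]
opening: 0.0548
grip_force: 26.5
t: 7.1
tool_pos: [0.5283, 0.3732, 0.0105]
tool_rot: [2.1, 2.336, 0.001]
contact_force: [-0.1, -0.6, 3.5]
opening: 0.0546
grip_force: 26.6
```

```bash
python3 -m handwheel '[[[0,0,-5],[0,0,0]],[[0,0,-11],[0,0,0]],[[0,0,-17],[0,0,0]],[[-2,0,-23],[0,0,0]],[[-6,0,-29],[0,0,0]]]'|sed -n 2,6p; python3 -m handwheel '[[[-73.5,-1.8,0],[0,0,0.145]],[[-73.5,-1.8,0],[0,0,0.145]],[[-73.5,-1.8,0],[0,0,0.145]],[[-73.5,-1.8,0],[0,0,0.145]],[[-73.5,-1.8,0],[0,0,0.145]]]' |sed -n 2,6p; python3 -c "
from h import *
go([.59,-.42,.3],-.045)"
```

```text
tool_pos: [0.5333, 0.3191, 0.2933]
tool_rot: [-2.098, -2.338, 0.0]
contact_force: [1.1, 0.9, -0.5]
opening: 0.0545
grip_force: 27.0
tool_pos: [0.5588, 0.0058, 0.2907]
tool_rot: [-2.263, -2.178, 0.001]
contact_force: [1.0, -1.2, -0.3]
opening: 0.0542
grip_force: 27.0
shift [-42.43   4.75  -0.94] turn [-0.001 -0.     0.007] | at [0.5588 0.0058 0.2907] yaw -0.0383 F [ 1.  -1.2 -0.3] open 0.0542 grip 27.0 t 8.3
```

```bash
python3 -m handwheel '[[[-42.4,4.7,-1],[0,0,0]],[[-42.4,4.7,-1],[0,0,0]],[[-42.4,4.7,-1],[0,0,0]],[[-42.4,4.7,-1],[0,0,0]],[[-42.4,4.7,-1],[0,0,0]]]'|sed -n 2p; python3 -c "
from h import *
go([.59,-.42,.3],-.045)" ; python3 -m handwheel '[[[-11,1.2,0],[0,0,0]],[[-11,1.2,0],[0,0,0]],[[-11,1.2,0],[0,0,0]],[[-11,1.2,0],[0,0,0]],[[-11,1.2,0],[0,0,0]]]'|sed -n 2p
python3 - <<'E'
from h import *
go([.59,-.42,.3],-.045)
im=ctrl.get_image("wrist");cv2.imwrite("pics/w3.png",cv2.resize(im,(800,600)))
for q,z in(("dispenser",.12),):
  for n in("wrist","top","side"):
    if n!="wrist": ctrl.get_image(n)
    print(n,[(np.round(d["position"],1).tolist(),round(d["score"],2),ray(n,d["position"],z)[:2].round(4).tolist()) for d in ctrl.landmark_of(n,q)[:3]])
E
```

```text
tool_pos: [0.5814, -0.3057, 0.2979]
shift [-11.39   1.3   -0.22] turn [-0.001 -0.001  0.006] | at [ 0.5814 -0.3057  0.2979] yaw -0.0386 F [ 0.6  1.2 -1. ] open 0.0544 grip 27.0 t 9.0
tool_pos: [0.5899, -0.4129, 0.299]
shift [-0.71  0.04 -0.1 ] turn [-0.    -0.     0.008] | at [ 0.5899 -0.4129  0.299 ] yaw -0.037 F [ 0.7  0.2 -0.7] open 0.0546 grip 27.0 t 9.6
wrist [([252.9, 99.2], 0.65, [0.5905, -0.3477]), ([79.7, 83.4], 0.27, [0.4363, -0.3282])]
top [([400.1, 188.8], 0.96, [0.5841, -0.3355])]
side [([356.5, 304.2], 0.79, [0.5927, -0.3482])]
```

View pics/w3.png

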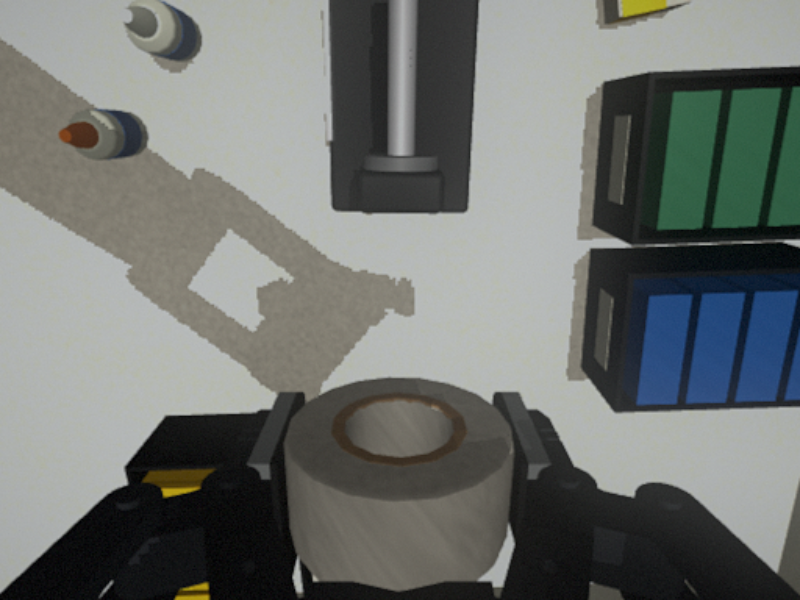

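The wrist view shows the spindle clear, running up the picture from (401,157) at the disc to (403,0), with the white roll held square below. I'll work out its axis.

Run:
```python
from h import *
im=ctrl.get_image("wrist");g=cv2.GaussianBlur(cv2.cvtColor(im,cv2.COLOR_BGR2GRAY),(3,3),0).astype(int)
P=[]
for r in range(4,98,6):
    row=g[r,244:275]; m=np.where(row>80)[0]; 
    P.append((244+m.mean(),r)); 
    if r%24==4: print(r,m.min()+244,m.max()+244)
W=np.array([ray("wrist",p,.12)[:2] for p in P]);A=np.polyfit(W[:,1],W[:,0],1);print("dx/dy",A,"x at y=-.345",np.polyval(A,-.345),np.polyval(A,-.23))
print(np.c_[P,W].round(4)[[0,8,15]])
print("face",ray("wrist",(257,100.5),.12)); go([.59,-.42,.3],-.045)
print(-np.array(ctrl.calibration("wrist")["R"]).T@np.array(ctrl.calibration("wrist")["t"]))
print([np.round(proj("top",(x,y,.12)),1).tolist() for x,y in((.591,-.345),(.594,-.23))])
```

```text
4 249 266
28 249 265
52 249 265
76 249 264
dx/dy [0.05242309 0.61150753] x at y=-.345 0.5934215680095052 0.5994502236652272
[[257.5      4.       0.5973  -0.2721]
 [257.      52.       0.5955  -0.3092]
 [256.      94.       0.5933  -0.3441]]
face [ 0.59400819 -0.34983994  0.12      ]
shift [-0.61  0.04 -0.07] turn [0.    0.    0.007] | at [ 0.5898 -0.4139  0.2993] yaw -0.038 F [ 0.5 -0.8 -0. ] open 0.0546 grip 27.0 t 9.9
[ 0.59278124 -0.33198843  0.44168733]
[[403.9, 185.9], [356.5, 185.2]]
```

```bash
python3 -c "
from h import *
go([.601,-.17,.3],-.047)"
```

```text
shift [24.42  0.19 -0.08] turn [0.    0.    0.009] | at [ 0.5898 -0.4139  0.2993] yaw -0.038 F [ 0.5 -0.8 -0. ] open 0.0546 grip 27.0 t 9.9
```

```bash
python3 -m handwheel '[[[24.4,0.2,0],[0,0,0.009]],[[24.4,0.2,0],[0,0,0.009]],[[24.4,0.2,0],[0,0,0.009]],[[24.4,0.2,8],[0,0,0.009]],[[24.4,0.2,20.7],[0,0,0.009]]]'|sed -n 2p;python3 -m handwheel '[[[0,0,0],[0,0,0]],[[0,0,0],[0,0,0]]]' |sed -n 2p; python3 -c "
from h import *
go([.601,-.17,.0925],-.047);ctrl.get_image('side')
im=ctrl.get_image('side');cv2.imwrite('pics/s2.png',cv2.resize(im[200:344,260:452],(800,600),interpolation=cv2.INTER_CUBIC))"
```

```text
tool_pos: [0.602, -0.1808, 0.1876]
tool_pos: [0.6016, -0.1839, 0.1886]
shift [ 1.4  -0.16  9.61] turn [ 0.003  0.001 -0.001] | at [ 0.6016 -0.1839  0.1886] yaw -0.048 F [ 0.2 -1.  -0. ] open 0.0541 grip 27.0 t 10.8
```

View pics/s2.png

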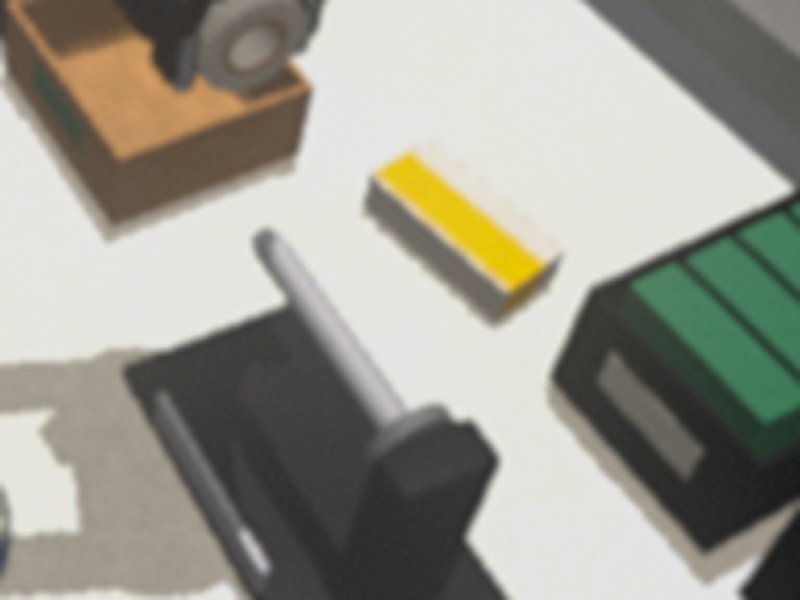

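The side crop shows the held roll at (255,48), away from the spindle tip at (265,242), with the way clear. I'll descend to axis height and check the line-up.

```bash
python3 -m handwheel '[[[1.4,-0.15,5],[0,0,0]],[[1.4,-0.15,9.6],[0,0,0]],[[1.4,-0.15,9.6],[0,0,0]],[[1.4,-0.15,9.6],[0,0,0]],[[1.4,-0.15,9.6],[0,0,0]]]'|sed -n 2p
python3 - <<'E'
from h import *
go([.601,-.17,.0925],-.047)
p=ctrl.get_obs()["tool_pos"]
print("tip pred side",proj("side",(.5985,-.231,.12)),"meas 323.6 258.1; face pred",proj("side",(.593,-.347,.12)),"roll pred",proj("side",(p[0],p[1]-.014,p[2]+.0275)))
im=ctrl.get_image('side');cv2.imwrite('pics/s3.png',cv2.resize(im[210:330,260:420],(800,600),interpolation=cv2.INTER_CUBIC))
E
```

```text
tool_pos: [0.602, -0.1701, 0.094]
shift [ 0.   -0.1   0.15] turn [ 0.006  0.002 -0.001] | at [ 0.602  -0.1701  0.094 ] yaw -0.0479 F [ 0.3  0.8 -0.4] open 0.0546 grip 27.0 t 11.6
tip pred side [322.00345382 255.4241674 ] meas 323.6 258.1; face pred [356.2445437  303.59137378] roll pred [310.77003714 238.09976001]
```

View pics/s3.png

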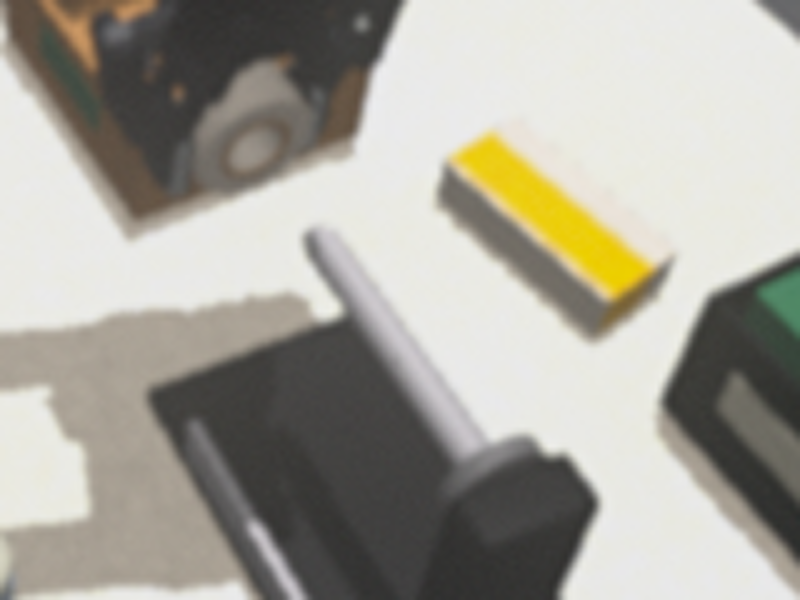

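Hole at (258,147) against the spindle line through the tip (318,242): about 2 mm high and to the right. I'll correct that and insert.

```bash
python3 -m handwheel '[[[0,-0.1,0.2],[0,0,0]],[[-3,-0.1,0.2],[0,0,0]],[[-5,-0.1,0.2],[0,0,0]],[[-7,-0.1,0.2],[0,0,0]],[[-7,-0.1,0.2],[0,0,0]]]'|sed -n 2,4p
python3 - <<'E'
from h import *
go([.593+.019*.047,-.328,.0925],-.047)
im=ctrl.get_image('wrist');cv2.imwrite('pics/w4.png',im)
E
```

```text
tool_pos: [0.5955, -0.2404, 0.0884]
tool_rot: [2.275, 2.165, 0.0]
contact_force: [0.2, -1.1, 0.5]
shift [-8.76  0.27 -0.41] turn [ 0.001  0.001 -0.003] | at [ 0.5955 -0.2404  0.0884] yaw -0.0496 F [ 0.2 -1.1  0.5] open 0.0544 grip 27.2 t 12.2
```

View pics/w4.png

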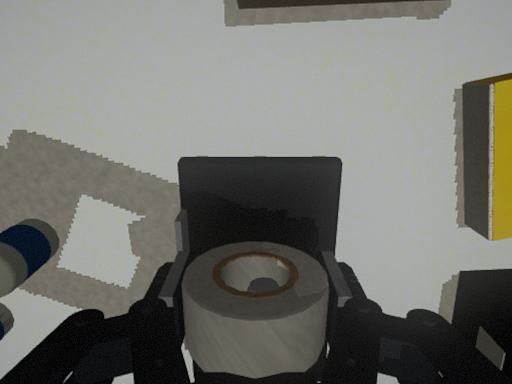

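The wrist view shows the spindle tip inside the hole at (262,288), slightly right of centre, with no contact force. Continuing, with a small correction.

```bash
python3 -m handwheel '[[[0,0.25,-0.3],[0,0,0]],[[-2,0.25,-0.3],[0,0,0]],[[-4,0.25,-0.3],[0,0,0]],[[-6,0.25,-0.3],[0,0,0]],[[-8,0.25,-0.3],[0,0,0]]]'|sed -n 2,4p; python3 -m handwheel '[[[-0.8,0,0],[0,0,0]],[[-0.8,0,0],[0,0,0]],[[-0.8,0,0],[0,0,0]]]'|sed -n 2,4p;  python3 - <<'E'
from h import *
go([.593+.019*.047,-.328,.0925],-.047)
im=ctrl.get_image('side');cv2.imwrite('pics/s4.png',cv2.resize(im[210:330,280:440],(800,600),interpolation=cv2.INTER_CUBIC))
E
```

```text
tool_pos: [0.5938, -0.3205, 0.0909]
tool_rot: [-2.274, -2.167, 0.0]
contact_force: [0.8, 0.6, -1.0]
tool_pos: [0.5936, -0.3263, 0.0908]
tool_rot: [-2.273, -2.168, -0.0]
contact_force: [-0.3, -0.5, -0.7]
shift [-0.17  0.03 -0.17] turn [-0. -0. -0.] | at [ 0.5936 -0.3263  0.0908] yaw -0.0471 F [-0.3 -0.5 -0.7] open 0.0545 grip 27.1 t 13.3
```

View pics/s4.png

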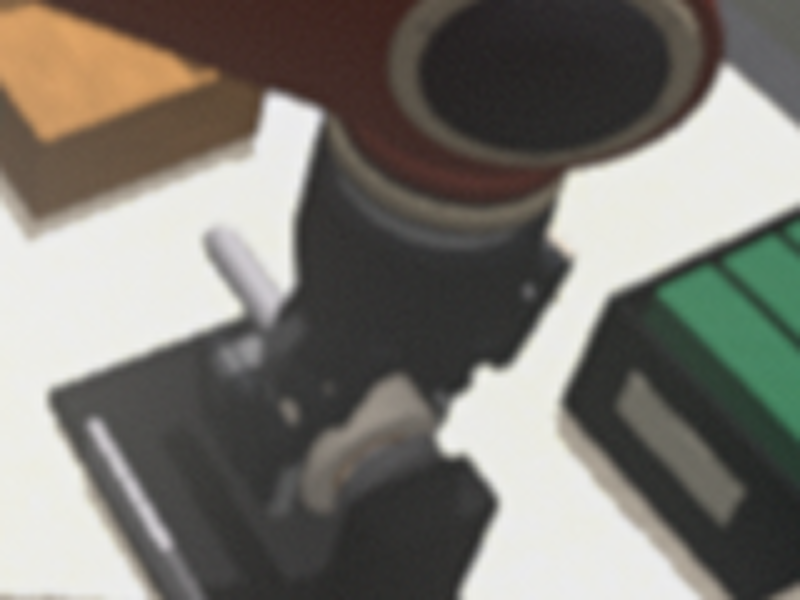

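The white roll is on the spindle next to the disc. Lowering a touch, releasing and lifting off.

```bash
python3 -m handwheel '[[[0,0,0.3],[0,0,0]],[[0,0,0.3],[0,0,0]]]'|sed -n 2,4p; python3 -m handwheel '[[[0,0,0],[0,0,0]],[[0,0,0],[0,0,0]],[[0,0,0],[0,0,0]],[[0,0,0],[0,0,0]],[[0,0,0],[0,0,0]]]' -1|sed -n 2,6p; python3 -m handwheel '[[[0,0,-4],[0,0,0]],[[0,0,-10],[0,0,0]],[[0,0,-16],[0,0,0]],[[0,0,-21],[0,0,0]],[[0,0,-21],[0,0,0]]]'|sed -n 2p
python3 - <<'E'
from h import *
go([.535,.309,.3],.1)
ctrl.get_image("side");print([(d["position"],d["score"],ray("side",d["position"],.115)) for d in ctrl.landmark_of("side","roll_white")])
print(proj("side",(.594,-.327,.115)))
E
```

```text
tool_pos: [0.5937, -0.3262, 0.0877]
tool_rot: [-2.273, -2.168, -0.0]
contact_force: [0.2, 0.1, -0.6]
tool_pos: [0.5937, -0.3268, 0.088]
tool_rot: [2.274, 2.168, -0.0]
contact_force: [0.2, 0.6, 0.0]
opening: 0.0853
grip_force: 0.0
tool_pos: [0.5956, -0.3281, 0.3056]
shift [63.35 -9.08  0.07] turn [ 0.009  0.007 -0.147] | at [ 0.5956 -0.3281  0.3056] yaw -0.0474 F [ 0.8 -1.  -0. ] open 0.085 grip 0.0 t 14.8
[([348.4, 293.3], 0.59, array([ 0.59597041, -0.32175076,  0.115     ])), ([321.6, 187.2], 0.17, array([ 0.71731688, -0.05402293,  0.115     ]))]
[349.2832092  295.98861589]
```

White hangs. Now blue.

```bash
python3 -m handwheel '[[[63.4,-9.1,0],[0,0,-0.147]],[[63.4,-9.1,0],[0,0,-0.147]],[[63.4,-9.1,0],[0,0,-0.147]],[[63.4,-9.1,0],[0,0,-0.147]],[[63.4,-9.1,0],[0,0,-0.147]]]'|sed -n 2p; python3 -c "
from h import *
go([.534,.309,.3],.1)"
```

```text
tool_pos: [0.5625, -0.0136, 0.2949]
shift [32.38  0.36 -0.47] turn [-0.004 -0.001 -0.001] | at [ 0.5625 -0.0136  0.2949] yaw 0.0991 F [ 0.7  1.1 -0.1] open 0.0852 grip 0.0 t 15.6
```

```bash
python3 -m handwheel '[[[32.4,0.4,-0.5],[0,0,0]],[[32.4,0.4,-0.5],[0,0,0]],[[32.4,0.4,-0.5],[0,0,0]],[[32.4,0.4,-0.5],[0,0,0]],[[32.4,0.4,-0.5],[0,0,0]]]'|sed -n 2p;  python3 -m handwheel '[[[0,0,0],[0,0,0]],[[0,0,0],[0,0,0]]]'|sed -n 2p
python3 - <<'E'
from h import *
go([.534,.309,.15],.1)
im=ctrl.get_image("wrist")
for q,z in(("cradle",0),("roll_blue",.038),("roll_yellow",.038)):
    print(q,[(np.round(d["position"],1).tolist(),round(d["score"],2),ray("wrist",d["position"],z)[:2].round(4).tolist()) for d in ctrl.landmark_of("wrist",q)[:3]])
E
```

```text
tool_pos: [0.5354, 0.2972, 0.2997]
tool_pos: [0.5361, 0.2952, 0.3003]
shift [ 1.410e+00 -1.000e-02  1.503e+01] turn [-0.004  0.002 -0.   ] | at [0.5361 0.2952 0.3003] yaw 0.1 F [ 0.3 -0.6 -0.7] open 0.0855 grip 0.0 t 16.4
cradle [([253.9, 138.9], 0.89, [0.5337, 0.3032])]
roll_blue [([256.7, 139.6], 0.69, [0.5371, 0.3088])]
roll_yellow [([346.1, 194.3], 0.6, [0.6556, 0.2515]), ([252.5, 195.2], 0.57, [0.539, 0.2389])]
```

```bash
python3 -m handwheel '[[[1.4,-0.1,5],[0,0,0]],[[1.4,-0.1,11],[0,0,0]],[[1.4,-0.1,17],[0,0,0]],[[1.4,-0.1,22],[0,0,0]],[[1.4,-0.1,22],[0,0,0]]]'|sed -n 2,4p; python3 -m handwheel '[[[0,0,3.5],[0,0,0]],[[0,0,7],[0,0,0]],[[0,0,7],[0,0,0]],[[0,0,7],[0,0,0]]]'|sed -n 2,4p; python3 -c "
from h import *
go([.534,.309,.0105],.1)"
```

```text
tool_pos: [0.5311, 0.3068, 0.0776]
tool_rot: [-2.107, -2.324, 0.015]
contact_force: [-0.2, -0.3, 0.6]
tool_pos: [0.5367, 0.3101, 0.0161]
tool_rot: [2.107, 2.327, 0.007]
contact_force: [0.3, 0.1, 0.7]
shift [-0.08 -0.28  0.56] turn [ 0.004 -0.001 -0.001] | at [0.5367 0.3101 0.0161] yaw 0.099 F [0.3 0.1 0.7] open 0.0854 grip 0.0 t 17.8
```

```bash
python3 -m handwheel '[[[0,-0.2,0.5],[0,0,0]],[[0,-0.2,0.5],[0,0,0]],[[0,-0.2,0.5],[0,0,0]]]'|sed -n 2,4p; python3 -m handwheel '[[[0,0,0],[0,0,0]],[[0,0,0],[0,0,0]],[[0,0,0],[0,0,0]],[[0,0,0],[0,0,0]],[[0,0,0],[0,0,0]]]' 1 25|sed -n 2,6p;python3 -m handwheel '[[[0,0,0],[0,0,0]],[[0,0,0],[0,0,0]],[[0,0,0],[0,0,0]]]' |sed -n 2,6p
```

```text
tool_pos: [0.5326, 0.3094, 0.0084]
tool_rot: [2.108, 2.329, 0.001]
contact_force: [-0.1, 0.2, -0.7]
tool_pos: [0.5332, 0.3096, 0.0085]
tool_rot: [2.108, 2.328, 0.003]
contact_force: [2.9, -0.4, 2.6]
opening: 0.0545
grip_force: 28.0
tool_pos: [0.5332, 0.3095, 0.0085]
tool_rot: [2.108, 2.328, 0.003]
contact_force: [4.0, 0.9, 4.9]
opening: 0.0543
grip_force: 28.2
```

```bash
python3 -m handwheel '[[[0,0,-5],[0,0,0]],[[0,0,-11],[0,0,0]],[[-1,0,-17],[0,0,0]],[[-5,0,-19],[0,0,0]],[[-10,0,-19],[0,0,0]]]'|sed -n 2,6p; python3 -c "
from h import *
go([.602,-.16,.2],-.047)"
```

```text
tool_pos: [0.5418, 0.2095, 0.199]
tool_rot: [-2.105, -2.331, -0.0]
contact_force: [0.4, -0.8, -1.1]
opening: 0.0544
grip_force: 27.8
shift [-37.37   2.24  -0.11] turn [-0.    -0.     0.149] | at [0.5418 0.2095 0.199 ] yaw 0.1017 F [ 0.4 -0.8 -1.1] open 0.0544 grip 27.8 t 19.8
```

```bash
python3 -m handwheel '[[[-37.4,2.2,0],[0,0,0.148]],[[-37.4,2.2,0],[0,0,0.148]],[[-37.4,2.2,0],[0,0,0.148]],[[-37.4,2.2,0],[0,0,0.148]],[[-37.4,2.2,0],[0,0,0.148]]]'|sed -n 2p; python3 -c "
from h import *
go([.6018,-.16,.09],-.047)"
```

```text
tool_pos: [0.5896, -0.1, 0.1953]
shift [-5.96  1.57 10.51] turn [-0.006 -0.002 -0.001] | at [ 0.5896 -0.1     0.1953] yaw -0.0484 F [ 0.5  0.4 -1.2] open 0.054 grip 27.7 t 20.4
```

```bash
python3 -m handwheel '[[[-5.9,1.5,0],[0,0,0]],[[-5.9,1.5,5],[0,0,0]],[[-5.9,1.5,10.5],[0,0,0]],[[-5.9,1.5,10.5],[0,0,0]],[[-5.9,1.5,10.5],[0,0,0]]]'|sed -n 2p;python3 -m handwheel '[[[0,0,0],[0,0,0]],[[0,0,0],[0,0,0]]]'|sed -n 2p; python3 -c "
from h import *
go([.6018,-.16,.0905],-.047)"
```

```text
tool_pos: [0.6038, -0.1582, 0.0936]
tool_pos: [0.6052, -0.1588, 0.0955]
shift [-0.14 -0.33  0.5 ] turn [ 0.004  0.001 -0.001] | at [ 0.6052 -0.1588  0.0955] yaw -0.0481 F [0.6 0.1 0.7] open 0.0541 grip 27.7 t 21.2
```

```bash
python3 -m handwheel '[[[0,-0.3,0.4],[0,0,0]],[[0,-0.3,0.4],[0,0,0]],[[-3,-0.3,0.4],[0,0,0]],[[-5,-0.3,0.4],[0,0,0]],[[-5,-0.3,0.4],[0,0,0]]]'|sed -n 2,4p
python3 - <<'E'
from h import *
go([.597-.0005,-.298,.0905],-.047);o=ctrl.get_obs()["tool_pos"];print("axis x here",.593+(o[1]+.347)*.047)
E
```

```text
tool_pos: [0.5982, -0.2095, 0.0888]
tool_rot: [-2.277, -2.164, -0.0]
contact_force: [-1.2, 0.3, -1.0]
shift [-8.84  0.28 -0.17] turn [ 0.    -0.    -0.004] | at [ 0.5982 -0.2095  0.0888] yaw -0.0508 F [-1.2  0.3 -1. ] open 0.0542 grip 27.7 t 21.9
axis x here 0.5994609363029677
```

```bash
python3 -m handwheel '[[[0,0.15,-0.1],[0,0,-0.003]],[[-2,0.15,-0.1],[0,0,-0.003]],[[-4,0.15,-0.1],[0,0,-0.003]],[[-6,0.15,-0.1],[0,0,-0.003]],[[-8,0.15,-0.1],[0,0,-0.003]]]'|sed -n 2,4p; python3 -m handwheel '[[[-0.8,0,0],[0,0,0]],[[-0.8,0,0],[0,0,0]],[[-0.8,0,0],[0,0,0]]]'|sed -n 2,4p;  python3 -c "
from h import *
go([.5953,-.298,.0905],-.047)"
```

```text
tool_pos: [0.5958, -0.29, 0.0898]
tool_rot: [2.272, 2.17, -0.0]
contact_force: [1.4, 0.7, -0.9]
tool_pos: [0.5956, -0.2958, 0.0897]
tool_rot: [-2.271, -2.17, -0.0]
contact_force: [-0.1, 0.7, -1.2]
shift [-0.22 -0.02 -0.08] turn [-0.    -0.     0.002] | at [ 0.5956 -0.2958  0.0897] yaw -0.0452 F [-0.1  0.7 -1.2] open 0.0544 grip 27.8 t 22.9
```

```bash
python3 -m handwheel '[[[-0.2,0,0.3],[0,0,0]],[[-0.2,0,0.3],[0,0,0]],[[-0.2,0,0.3],[0,0,0]]]'|sed -n 2,4p; python3 -m handwheel '[[[0,0,0],[0,0,0]],[[0,0,0],[0,0,0]],[[0,0,0],[0,0,0]],[[0,0,0],[0,0,0]],[[0,0,0],[0,0,0]]]' -1|sed -n 2,6p; python3 -m handwheel '[[[0,0,-4],[0,0,0]],[[0,0,-10],[0,0,0]],[[0,0,-16],[0,0,0]],[[0,0,-21],[0,0,0]],[[3,0,-21],[0,0,0]]]'|sed -n 2p
python3 - <<'E'
from h import *
go([.54,.2415,.3],.1)
im=ctrl.get_image("side");cv2.imwrite('pics/s5.png',cv2.resize(im[190:340,260:460],(800,600),interpolation=cv2.INTER_CUBIC))
for q in("roll_white","roll_blue"):print([(d["position"],d["score"],ray("side",d["position"],.115)) for d in ctrl.landmark_of("side",q)])
print(proj("side",(.5956,-.298,.115)))
E
```

```text
tool_pos: [0.5955, -0.298, 0.0867]
tool_rot: [-2.271, -2.17, 0.0]
contact_force: [-0.2, 0.4, -1.5]
tool_pos: [0.5955, -0.2983, 0.0869]
tool_rot: [2.271, 2.17, 0.0]
contact_force: [0.3, 0.5, 0.7]
opening: 0.0853
grip_force: 0.0
tool_pos: [0.5987, -0.2705, 0.3042]
shift [ 5.087e+01 -8.320e+00  5.000e-02] turn [ 0.01   0.007 -0.148] | at [ 0.5987 -0.2705  0.3042] yaw -0.048 F [ 0.6  0.5 -0.2] open 0.0852 grip 0.0 t 24.5
[([350.2, 297.5], 0.64, array([ 0.59359075, -0.33025611,  0.115     ]))]
[([343.4, 279.7], 0.79, array([ 0.60541649, -0.29372601,  0.115     ])), ([348.9, 297.4], 0.3, array([ 0.59158938, -0.3290573 ,  0.115     ]))]
[340.49524227 283.38046117]
```

View pics/s5.png

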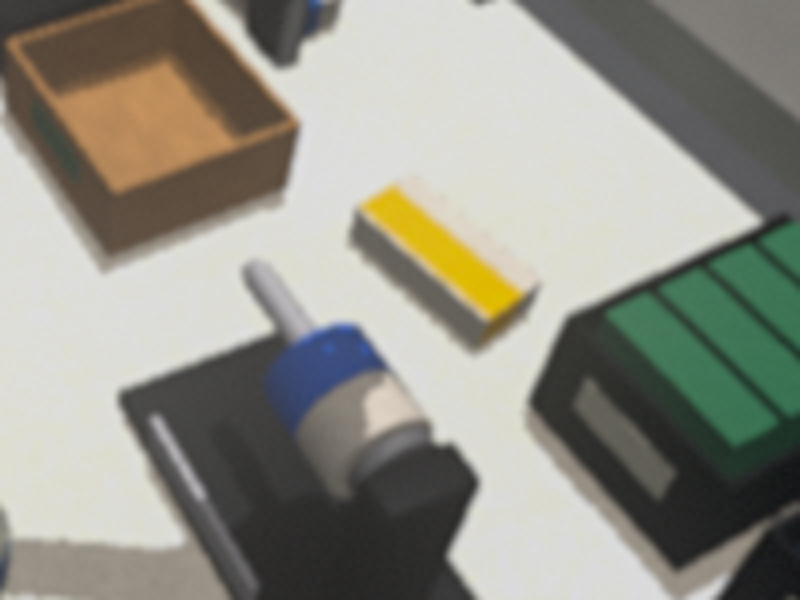

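White (370,430) and blue (325,375) hang snugly on the spindle, with the tip at (258,272) still free. Now yellow.

```bash
python3 -m handwheel '[[[50.9,-8.3,0],[0,0,-0.148]],[[50.9,-8.3,0],[0,0,-0.148]],[[50.9,-8.3,0],[0,0,-0.148]],[[50.9,-8.3,0],[0,0,-0.148]],[[50.9,-8.3,0],[0,0,-0.148]]]'|sed -n 2p; python3 -c "
from h import *
go([.54,.2415,.3],.1)"
```

```text
tool_pos: [0.56, 0.0433, 0.2957]
shift [19.92  0.02 -0.43] turn [-0.001  0.     0.002] | at [0.56   0.0433 0.2957] yaw 0.1016 F [1.4 0.2 0.8] open 0.0852 grip 0.0 t 25.3
```

```bash
python3 -m handwheel '[[[19.9,0,-0.4],[0,0,0]],[[19.9,0,-0.4],[0,0,0]],[[19.9,0,-0.4],[0,0,0]],[[19.9,0,-0.4],[0,0,0]],[[19.9,0,-0.4],[0,0,0]]]'|sed -n 2p
python3 - <<'E'
from h import *
go([.54,.2415,.15],.1)
im=ctrl.get_image("wrist")
for q,z in(("cradle",0),("roll_yellow",.038)):
    print(q,[(np.round(d["position"],1).tolist(),round(d["score"],2),ray("wrist",d["position"],z)[:2].round(4).tolist()) for d in ctrl.landmark_of("wrist",q)[:3]])
E
```

```text
tool_pos: [0.5402, 0.2399, 0.2998]
shift [ 0.18  0.02 14.98] turn [-0.001  0.001  0.003] | at [0.5402 0.2399 0.2998] yaw 0.1034 F [ 0.2  0.7 -0.1] open 0.0852 grip 0.0 t 25.9
cradle [([254.2, 92.8], 0.8, [0.5326, 0.3046])]
roll_yellow [([253.4, 150.7], 0.9, [0.5384, 0.2397]), ([346.5, 158.1], 0.79, [0.6508, 0.2419])]
```

The yellow one at (253,151) is the roll in the cradle; (346,158) is the purple look-alike. Descending on yellow.

```bash
python3 -m handwheel '[[[0,-0.1,6],[0,0,0]],[[0,-0.1,12],[0,0,0]],[[0,-0.1,18],[0,0,0]],[[0,-0.1,23],[0,0,0]],[[0,-0.1,23],[0,0,0]]]'|sed -n 2,4p; python3 -m handwheel '[[[0,0,3],[0,0,0]],[[0,0,6],[0,0,0]],[[0,0,6],[0,0,0]],[[0,0,6],[0,0,0]],[[0,0,6],[0,0,0]]]'|sed -n 2,4p; python3 -c "
from h import *
go([.539,.2405,.0095],.1)"
```

```text
tool_pos: [0.5358, 0.2373, 0.0658]
tool_rot: [-2.104, -2.326, 0.014]
contact_force: [-0.3, 0.5, 0.2]
tool_pos: [0.5412, 0.2403, 0.0135]
tool_rot: [2.103, 2.33, 0.006]
contact_force: [0.1, 0.5, -0.6]
shift [ 0.04 -0.22  0.4 ] turn [ 0.004 -0.001  0.002] | at [0.5412 0.2403 0.0135] yaw 0.1023 F [ 0.1  0.5 -0.6] open 0.0852 grip 0.0 t 27.3
```

```bash
python3 -m handwheel '[[[0,-0.2,0.3],[0,0,0]],[[0,-0.2,0.3],[0,0,0]],[[0,-0.2,0.3],[0,0,0]]]'|sed -n 2,4p; python3 -m handwheel '[[[0,0,0],[0,0,0]],[[0,0,0],[0,0,0]],[[0,0,0],[0,0,0]],[[0,0,0],[0,0,0]],[[0,0,0],[0,0,0]]]' 1 25|sed -n 2,6p;python3 -m handwheel '[[[0,0,0],[0,0,0]],[[0,0,0],[0,0,0]],[[0,0,0],[0,0,0]]]' |sed -n 2,6p; python3 -m handwheel '[[[0,0,-5],[0,0,0]],[[0,0,-11],[0,0,0]],[[-1,0,-17],[0,0,0]],[[-5,0,-19],[0,0,0]],[[-10,0,-19],[0,0,0]]]'|sed -n 2,6p; python3 -c "
from h import *
go([.602,-.14,.2],-.047)"
```

```text
tool_pos: [0.5372, 0.2398, 0.0078]
tool_rot: [-2.105, -2.332, 0.0]
contact_force: [-0.0, -1.2, 0.4]
tool_pos: [0.539, 0.2401, 0.0091]
tool_rot: [2.103, 2.331, 0.005]
contact_force: [4.9, 0.4, 3.9]
opening: 0.0539
grip_force: 29.8
tool_pos: [0.5389, 0.2402, 0.0091]
tool_rot: [2.103, 2.331, 0.005]
contact_force: [5.5, 0.6, 4.2]
opening: 0.0544
grip_force: 29.8
tool_pos: [0.547, 0.14, 0.199]
tool_rot: [-2.102, -2.334, -0.0]
contact_force: [0.5, -0.3, -2.0]
opening: 0.0542
grip_force: 29.4
shift [-28.43   2.55  -0.11] turn [-0.    -0.     0.152] | at [0.547 0.14  0.199] yaw 0.1048 F [ 0.5 -0.3 -2. ] open 0.0542 grip 29.4 t 29.3
```

```bash
python3 -m handwheel '[[[-28.4,2.5,0],[0,0,0.15]],[[-28.4,2.5,0],[0,0,0.15]],[[-28.4,2.5,0],[0,0,0.15]],[[-28.4,2.5,0],[0,0,0.15]],[[-28.4,2.5,0],[0,0,0.15]]]'|sed -n 2p;python3 -m handwheel '[[[0,0,0],[0,0,0]],[[0,0,0],[0,0,0]]]'|sed -n 2p; python3 -c "
from h import *
go([.6027,-.14,.091],-.047)"
```

```text
tool_pos: [0.5995, -0.1417, 0.1952]
tool_pos: [0.6001, -0.1386, 0.196]
shift [-0.15  0.31 10.5 ] turn [-0.004 -0.002 -0.   ] | at [ 0.6001 -0.1386  0.196 ] yaw -0.0473 F [-0.3  0.5 -1.8] open 0.0542 grip 29.4 t 30.2
```

```bash
python3 -m handwheel '[[[0,0.2,5],[0,0,0]],[[0,0.2,10.4],[0,0,0]],[[0,0.2,10.4],[0,0,0]],[[0,0.2,10.4],[0,0,0]],[[0,0.2,10.4],[0,0,0]]]'|sed -n 2p;python3 -m handwheel '[[[0,0,0],[0,0,0]],[[0,0,0],[0,0,0]],[[0,0,0],[0,0,0]]]'|sed -n 2p; python3 -c "
from h import *
go([.6015,-.165,.091],-.047)"
```

```text
tool_pos: [0.6055, -0.1401, 0.0974]
tool_pos: [0.6036, -0.1399, 0.0942]
shift [-2.52 -0.09  0.32] turn [ 0.     0.    -0.001] | at [ 0.6036 -0.1399  0.0942] yaw -0.0476 F [ 0.5  0.7 -0.2] open 0.0546 grip 29.3 t 31.2
```

```bash
python3 -m handwheel '[[[-2.5,-0.1,0.2],[0,0,0]],[[-5,-0.1,0.2],[0,0,0]],[[-6.5,-0.1,0.2],[0,0,0]],[[-6.5,-0.1,0.2],[0,0,0]],[[-6.5,-0.1,0.2],[0,0,0]]]'|sed -n 2p; python3 -c "
from h import *
go([.5968,-.2695,.091],-.047);o=ctrl.get_obs()['tool_pos'];print('axis x here',.593+(o[1]+.347)*.047)"
```

```text
tool_pos: [0.5993, -0.204, 0.0917]
shift [-6.55  0.06  0.07] turn [-0.    -0.001 -0.   ] | at [ 0.5993 -0.204   0.0917] yaw -0.0472 F [ 0.1  0.8 -0.7] open 0.0539 grip 29.3 t 31.8
axis x here 0.5997191625371323
```

```bash
python3 -m handwheel '[[[-2,0,0],[0,0,0]],[[-4,0,0],[0,0,0]],[[-6.5,0,0],[0,0,0]],[[-6.5,0,0],[0,0,0]],[[-6.5,0,0],[0,0,0]]]'|sed -n 2,4p; python3 -m handwheel '[[[0,0,0.3],[0,0,0]],[[0,0,0.3],[0,0,0]],[[0,0,0.3],[0,0,0]]]'|sed -n 2,4p;  python3 -c "
from h import *
go([.5968,-.2695,.087],-.047)"
```

```text
tool_pos: [0.5961, -0.27, 0.0917]
tool_rot: [-2.274, -2.167, -0.0]
contact_force: [-0.2, -0.0, 0.2]
tool_pos: [0.5963, -0.2691, 0.0887]
tool_rot: [-2.273, -2.169, 0.0]
contact_force: [-0.2, 0.2, -0.6]
shift [-0.03  0.05  0.17] turn [-0. -0.  0.] | at [ 0.5963 -0.2691  0.0887] yaw -0.0469 F [-0.2  0.2 -0.6] open 0.0544 grip 29.3 t 32.8
```

Release and lift, then head for the cap with a look from above.

```bash
python3 -m handwheel '[[[0,0,0.1],[0,0,0]],[[0,0,0.1],[0,0,0]],[[0,0,0.1],[0,0,0]],[[0,0,0.1],[0,0,0]],[[0,0,0.1],[0,0,0]]]' -1|sed -n 2,6p; python3 -m handwheel '[[[0,0,-4],[0,0,0]],[[0,0,-10],[0,0,0]],[[3,0,-14],[0,0,0]],[[8,-1,-14],[0,0,0]],[[13,-3,-14],[0,0,0]]]'|sed -n 2p
python3 - <<'E'
from h import *
go([.49,-.10,.22],0)
im=ctrl.get_image("side")
for q in("roll_white","roll_blue","roll_yellow"):print([(d["position"],d["score"],ray("side",d["position"],.115)) for d in ctrl.landmark_of("side",q)])
E
```

```text
tool_pos: [0.5963, -0.2696, 0.0879]
tool_rot: [2.274, 2.168, 0.0]
contact_force: [0.4, -0.5, -0.6]
opening: 0.0858
grip_force: 0.0
tool_pos: [0.5728, -0.1373, 0.229]
shift [ 3.33 -8.45  0.88] turn [ 0.002  0.    -0.048] | at [ 0.5728 -0.1373  0.229 ] yaw -0.0482 F [-0.6  1.   0.2] open 0.0855 grip 0.0 t 34.0
[([351.9, 298.7], 0.84, array([ 0.59485421, -0.33359517,  0.115     ])), ([223.7, 236.0], 0.49, array([ 0.44369329, -0.09519968,  0.115     ]))]
[([343.3, 279.5], 0.6, array([ 0.60551479, -0.29327843,  0.115     ]))]
[([332.4, 269.9], 0.9, array([ 0.59969056, -0.26612741,  0.115     ])), ([249.4, 162.0], 0.72, array([0.60243216, 0.11163233, 0.115     ]))]
```

```bash
python3 -m handwheel '[[[1.3,-8.4,0.9],[0,0,-0.048]],[[1.3,-8.4,0.9],[0,0,-0.048]],[[1.3,-8.4,0.9],[0,0,-0.048]],[[1.3,-8.4,0.9],[0,0,-0.048]]]'|sed -n 2p
python3 - <<'E'
from h import *
go([.49,-.12,.22],0)
im=ctrl.get_image("wrist")
for q,z in(("cap",.02),("core_a",0),("cartridge_a",0)):
    print(q,[(np.round(d["position"],1).tolist(),round(d["score"],2),ray("wrist",d["position"],z)[:2].round(4).tolist()) for d in ctrl.landmark_of("wrist",q)[:4]])
h=cv2.cvtColor(im,cv2.COLOR_BGR2HSV);m=cv2.inRange(h,(0,130,120),(8,255,255))|cv2.inRange(h,(172,130,120),(180,255,255))
cs,_=cv2.findContours(m,cv2.RETR_EXTERNAL,cv2.CHAIN_APPROX_NONE);c=max(cs,key=cv2.contourArea)
b=cv2.boxPoints(cv2.minAreaRect(c));W=np.array([ray("wrist",p,.04)[:2] for p in b]);print(b.round(1).tolist(),W.round(4).tolist(),W.mean(0))
for i in range(4):
    e=W[(i+1)%4]-W[i];print(np.hypot(*e).round(4),np.degrees(np.arctan2(e[1],e[0])).round(1))
x,y,w,hh=cv2.boundingRect(c);cv2.imwrite("pics/w5.png",cv2.resize(im[max(0,y-60):y+hh+60,max(0,x-80):x+w+80],(800,600)));print(x,y,w,hh)
E
```

```text
tool_pos: [0.4902, -0.1223, 0.2196]
shift [ 0.23 -0.02 -0.04] turn [ 0.001  0.001 -0.001] | at [ 0.4902 -0.1223  0.2196] yaw -0.0006 F [-0.5 -0.1 -0.5] open 0.0852 grip 0.0 t 34.8
cap [([264.8, 106.5], 0.58, [0.4999, -0.0647])]
core_a [([233.7, 47.6], 0.86, [0.4694, -0.0102])]
cartridge_a []
[[238.0, 115.19999694824219], [245.5, 86.0999984741211], [287.5, 97.0], [280.0, 126.0999984741211]] [[0.4743, -0.0706], [0.4814, -0.0451], [0.5193, -0.0545], [0.5131, -0.0805]] [ 0.49703681 -0.0626443 ]
0.0265 74.3
0.0391 -13.9
0.0267 -103.5
0.0401 165.7
239 87 49 39
```

View pics/w5.png

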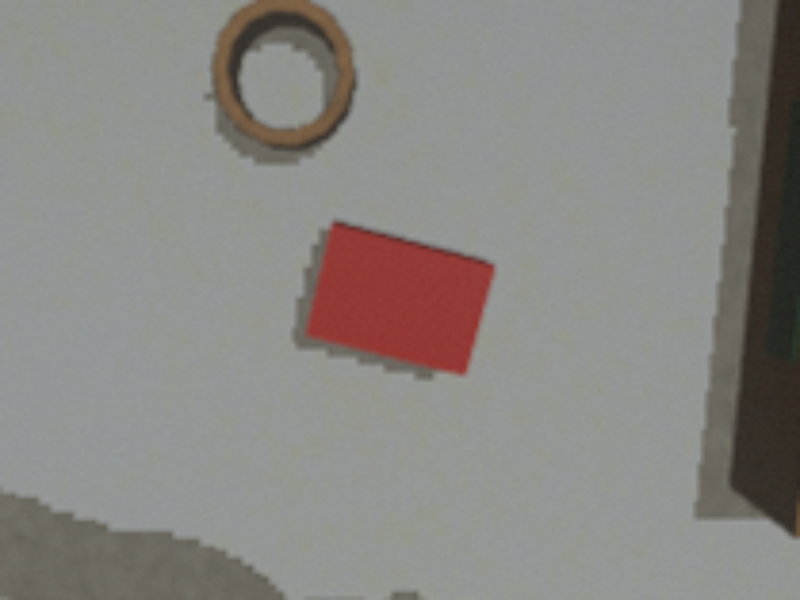

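The crop shows the red cap seen from straight above, 40 x 27 mm, turned −14°, with the core clear of it at (283,75). Grasping across its 40 mm.

```bash
python3 -c "
from h import *
go([.4965,-.0627,.06],-.242)"
```

```text
shift [ 5.91  0.65 15.91] turn [0.    0.    0.242] | at [ 0.49   -0.1218  0.2192] yaw 0.0004 F [0.  0.1 0.9] open 0.0854 grip 0.0 t 35.0
```

```bash
python3 -m handwheel '[[[5.9,0.65,2],[0,0,0.242]],[[5.9,0.65,8],[0,0,0.242]],[[5.9,0.65,13],[0,0,0.242]],[[5.9,0.65,16],[0,0,0.242]],[[5.9,0.65,16],[0,0,0.242]]]'|sed -n 2p;python3 -m handwheel '[[[0,0,0],[0,0,0]],[[0,0,0],[0,0,0]],[[0,0,0],[0,0,0]]]'|sed -n 2p; python3 -c "
from h import *
go([.4965,-.0627,.005],-.242)"
```

```text
tool_pos: [0.4937, -0.0616, 0.056]
tool_pos: [0.4968, -0.0627, 0.0604]
shift [-0.01 -0.04  5.54] turn [0.003 0.    0.   ] | at [ 0.4968 -0.0627  0.0604] yaw -0.2415 F [-1.  -0.3  0.3] open 0.0854 grip 0.0 t 36.0
```

```bash
python3 -m handwheel '[[[0,0,3],[0,0,0]],[[0,0,5.4],[0,0,0]],[[0,0,5.4],[0,0,0]],[[0,0,5.4],[0,0,0]],[[0,0,5.4],[0,0,0]]]'|sed -n 2,4p; python3 -m handwheel '[[[0,0,0],[0,0,0]],[[0,0,0],[0,0,0]],[[0,0,0],[0,0,0]],[[0,0,0],[0,0,0]],[[0,0,0],[0,0,0]]]' 1 40|sed -n 2,6p;python3 -m handwheel '[[[0,0,0],[0,0,0]],[[0,0,0],[0,0,0]],[[0,0,0],[0,0,0]],[[0,0,0],[0,0,0]]]' |sed -n 2,6p
```

```text
tool_pos: [0.4969, -0.0627, 0.0064]
tool_rot: [2.471, 1.936, 0.003]
contact_force: [-0.0, 0.1, 0.5]
tool_pos: [0.4961, -0.0624, 0.0052]
tool_rot: [2.472, 1.937, 0.001]
contact_force: [-0.2, 0.4, 3.8]
opening: 0.0395
grip_force: 41.2
tool_pos: [0.4961, -0.0624, 0.0052]
tool_rot: [2.472, 1.937, 0.001]
contact_force: [-0.2, 0.9, 5.6]
opening: 0.0397
grip_force: 41.4
```

```bash
python3 -m handwheel '[[[0,0,-5],[0,0,0]],[[0,0,-11],[0,0,0]],[[0,0,-17],[0,0,0]],[[0,0,-19],[0,0,0]],[[0,0,-19],[0,0,0]]]'|sed -n 2,6p; python3 -c "
from h import *
go([.603,-.14,.195],-.047)"
```

```text
tool_pos: [0.496, -0.0624, 0.1953]
tool_rot: [2.472, 1.937, 0.001]
contact_force: [-0.3, -0.3, -0.4]
opening: 0.0395
grip_force: 40.9
shift [-4.97 12.25  0.05] turn [ 0.002  0.    -0.195] | at [ 0.496  -0.0624  0.1953] yaw -0.2415 F [-0.3 -0.3 -0.4] open 0.0395 grip 40.9 t 38.3
```

```bash
python3 -m handwheel '[[[-5,12.2,0],[0,0,-0.195]],[[-5,12.2,0],[0,0,-0.195]],[[-5,12.2,0],[0,0,-0.195]],[[-5,12.2,0],[0,0,-0.195]],[[-5,12.2,0],[0,0,-0.195]]]'|sed -n 2p; python3 -c "
from h import *
go([.6026,-.155,.1052],-.047)"
```

```text
tool_pos: [0.6008, -0.1391, 0.1935]
shift [-1.59  0.27  8.83] turn [-0.002 -0.001  0.001] | at [ 0.6008 -0.1391  0.1935] yaw -0.0459 F [ 1.   0.1 -1. ] open 0.0397 grip 41.0 t 39.0
```

```bash
python3 -m handwheel '[[[-1.6,0.2,4.5],[0,0,0]],[[-1.6,0.2,8.8],[0,0,0]],[[-1.6,0.2,8.8],[0,0,0]],[[-1.6,0.2,8.8],[0,0,0]],[[-1.6,0.2,8.8],[0,0,0]]]'|sed -n 2p;python3 -m handwheel '[[[0,0,0],[0,0,0]],[[0,0,0],[0,0,0]],[[0,0,0],[0,0,0]],[[0,0,0],[0,0,0]]]'|sed -n 2p; python3 -c "
from h import *
go([.6026-.03*.047,-.185,.1052],-.047)
"
```

```text
tool_pos: [0.605, -0.1564, 0.1101]
tool_pos: [0.6034, -0.1561, 0.1068]
shift [-2.9  -0.09  0.16] turn [-0. -0.  0.] | at [ 0.6034 -0.1561  0.1068] yaw -0.0465 F [-0.1 -0.3 -0.7] open 0.0394 grip 41.0 t 40.1
```

```bash
python3 -m handwheel '[[[-2.9,-0.1,0.15],[0,0,0]],[[-2.9,-0.1,0.15],[0,0,0]],[[-2.9,-0.1,0.15],[0,0,0]],[[-2.9,-0.1,0.15],[0,0,0]],[[-2.9,-0.1,0.15],[0,0,0]]]'|sed -n 2p
python3 - <<'E'
from h import *
go([.598,-.2375,.1052],-.047)
p=ctrl.get_obs()["tool_pos"];cc=np.array([p[0],p[1],p[2]+.0148])
im=ctrl.get_image('side');x0,y0=285,215;cv2.imwrite('pics/s6.png',cv2.resize(im[y0:y0+90,x0:x0+120],(800,600),interpolation=cv2.INTER_CUBIC))
print("pred crop px bore",(proj("side",cc+[-.0006,-.0135,0])-[x0,y0])*800/120,"tip",(proj("side",(.5985,-.231,.12))-[x0,y0])*800/120)
E
```

```text
tool_pos: [0.6011, -0.1845, 0.1053]
shift [-5.31 -0.07  0.01] turn [ 0.    -0.     0.001] | at [ 0.6011 -0.1845  0.1053] yaw -0.0459 F [-0.1  0.3 -0.5] open 0.0392 grip 41.0 t 40.7
pred crop px bore [191.80668634 189.55647817] tip [246.68969216 269.49444931]
```

View pics/s6.png

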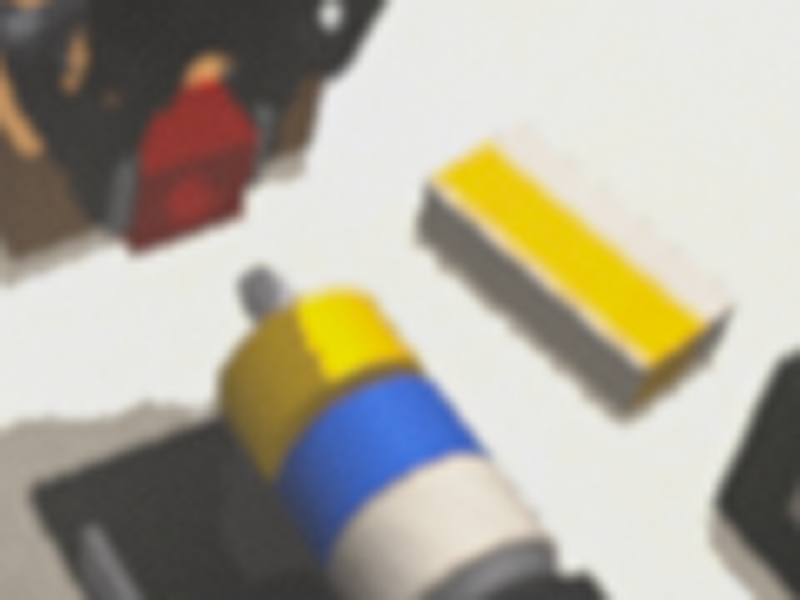

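The bore at (190,195) lies right on the spindle line through the tip (257,285), and the three rolls are in order white, blue, yellow. Pushing the cap on.

```bash
python3 -m handwheel '[[[-1.5,0,0],[0,0,0]],[[-3,0,0],[0,0,0]],[[-4.2,0,0],[0,0,0]],[[-4.2,0,0],[0,0,0]],[[-4.2,0,0],[0,0,0]]]'|sed -n 2,4p; python3 -m handwheel '[[[-0.5,0,0],[0,0,0]],[[-1,0,0],[0,0,0]],[[-1,0,0],[0,0,0]],[[-1,0,0],[0,0,0]]]'|sed -n 2,4p
```

```text
tool_pos: [0.599, -0.2271, 0.1052]
tool_rot: [-2.273, -2.169, -0.0]
contact_force: [-0.3, 0.6, -0.1]
tool_pos: [0.5987, -0.2371, 0.1053]
tool_rot: [2.272, 2.169, -0.0]
contact_force: [-1.2, -0.2, -0.8]
```

```bash
python3 -m handwheel '[[[-0.3,0,0],[0,0,0]],[[-0.3,0,0],[0,0,0]],[[-0.3,0,0],[0,0,0]]]'|sed -n 2,4p; python3 -m handwheel '[[[-0.2,0,0],[0,0,0]],[[-0.2,0,0],[0,0,0]],[[-0.2,0,0],[0,0,0]]]'|sed -n 2,4p
```

```text
tool_pos: [0.5986, -0.2372, 0.1053]
tool_rot: [-2.269, -2.167, -0.005]
contact_force: [0.1, 9.3, 1.9]
tool_pos: [0.5986, -0.2372, 0.1052]
tool_rot: [-2.266, -2.165, -0.009]
contact_force: [-0.5, 14.4, 3.5]
```

The cap stops at 109.8 mm from the disc with 14 N: fully home. Relaxing the push, then releasing.

```bash
python3 -m handwheel '[[[0.45,0,0.1],[0,0,0]],[[0.45,0,0.1],[0,0,0]],[[0.45,0,0.1],[0,0,0]]]'|sed -n 2,4p; python3 -m handwheel '[[[0,0,0],[0,0,0]],[[0,0,0],[0,0,0]],[[0,0,0],[0,0,0]],[[0,0,0],[0,0,0]],[[0,0,0],[0,0,0]]]' -1|sed -n 2,6p; python3 -m handwheel '[[[0,0,-4],[0,0,0]],[[0,0,-10],[0,0,0]],[[3,0,-12],[0,0,0]],[[9,-1,-12],[0,0,0]],[[14,-5,-12],[0,0,0]]]'|sed -n 2p
python3 - <<'E'
from h import *
go([.47,-.08,.22],0)
im=ctrl.get_image('side');x0,y0=285,215;cv2.imwrite('pics/s7.png',cv2.resize(im[y0:y0+120,x0:x0+160],(800,600),interpolation=cv2.INTER_CUBIC))
E
```

```text
tool_pos: [0.5986, -0.2372, 0.1042]
tool_rot: [-2.272, -2.168, -0.001]
contact_force: [0.6, 3.5, 1.2]
tool_pos: [0.5986, -0.2375, 0.1044]
tool_rot: [2.272, 2.169, -0.0]
contact_force: [0.3, 0.4, 0.8]
opening: 0.0853
grip_force: 0.0
tool_pos: [0.5565, -0.095, 0.2251]
shift [ 1.1  -8.71  0.49] turn [ 0.002 -0.    -0.046] | at [ 0.5565 -0.095   0.2251] yaw -0.0462 F [-0.1  1.2  1.1] open 0.0851 grip 0.0 t 44.2
```

View pics/s7.png

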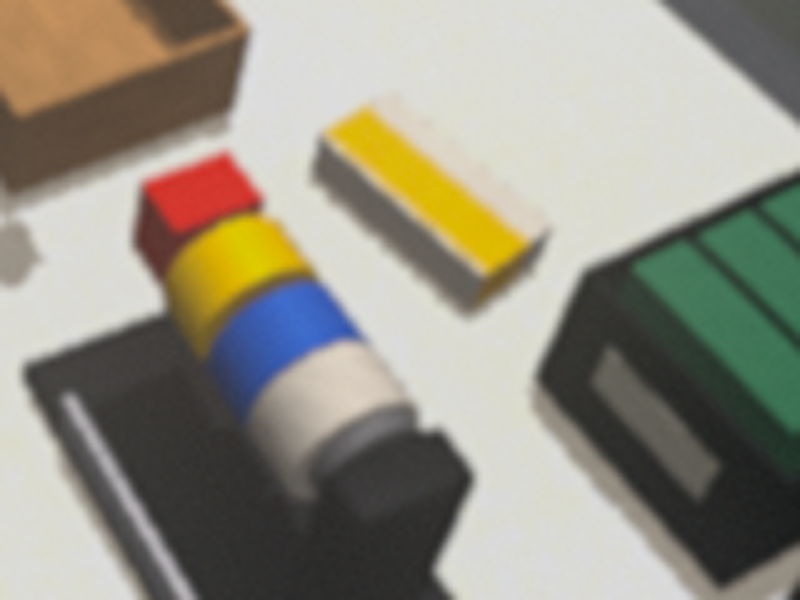

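The dispenser is complete: red cap (200,195), yellow, blue and white rolls in order. Next, the core.

```bash
python3 -m handwheel '[[[1.1,-8.7,0.5],[0,0,-0.046]],[[1.1,-8.7,0.5],[0,0,-0.046]],[[1.1,-8.7,0.5],[0,0,-0.046]],[[1.1,-8.7,0.5],[0,0,-0.046]],[[1.1,-8.7,0.5],[0,0,-0.046]]]'|sed -n 2p
python3 - <<'E'
from h import *
im=ctrl.get_image("wrist")
for q,z in(("core_a",.0),("cartridge_a",0),("bin_recycling",.0),("bin_stock",.0)):
    print(q,[(np.round(d["position"],1).tolist(),round(d["score"],2),ray("wrist",d["position"],z)[:2].round(4).tolist()) for d in ctrl.landmark_of("wrist",q)[:4]])
h=cv2.cvtColor(im,cv2.COLOR_BGR2HSV);m=cv2.inRange(h,(5,70,50),(20,255,255))
cs,_=cv2.findContours(m,cv2.RETR_EXTERNAL,cv2.CHAIN_APPROX_NONE)
for c in cs:
    if cv2.contourArea(c)>100: (x,y),r=cv2.minEnclosingCircle(c);print("brown",round(x,1),round(y,1),round(r,1),ray("wrist",(x,y),.028).round(4))
go([.47,-.01,.06],0)
E
```

```text
tool_pos: [0.4706, -0.0819, 0.2198]
core_a [([256.9, 93.0], 0.8, [0.4723, -0.0124])]
cartridge_a []
bin_recycling [([432.8, 127.2], 0.85, [0.6558, -0.0468])]
bin_stock []
brown 254.7 92.4 18.2 [ 0.4696 -0.0108  0.028 ]
brown 447.6 131.5 101.7 [ 0.6563 -0.0473  0.028 ]
shift [ 7.16  0.   15.93] turn [-0.    -0.    -0.001] | at [ 0.47   -0.0816  0.2193] yaw -0.0005 F [-0.3 -0.4 -0.1] open 0.0857 grip 0.0 t 45.2
```

```bash
python3 -m handwheel '[[[7,0,5],[0,0,0]],[[7,0,11],[0,0,0]],[[7,0,16],[0,0,0]],[[7,0,16],[0,0,0]],[[7,0,16],[0,0,0]]]'|sed -n 2p;python3 -m handwheel '[[[0,0,0],[0,0,0]],[[0,0,0],[0,0,0]],[[0,0,0],[0,0,0]]]'|sed -n 2p; python3 -c "
from h import *
go([.4696,-.0108,.002],0)"
```

```text
tool_pos: [0.4713, -0.012, 0.0615]
tool_pos: [0.4706, -0.0118, 0.0606]
shift [ 0.1  -0.11  5.86] turn [ 0.002  0.    -0.001] | at [ 0.4706 -0.0118  0.0606] yaw -0.0008 F [-0.4  0.6  0.8] open 0.0855 grip 0.0 t 46.2
```

```bash
python3 -m handwheel '[[[0.1,-0.1,3],[0,0,0]],[[0.1,-0.1,5.7],[0,0,0]],[[0.1,-0.1,5.7],[0,0,0]],[[0.1,-0.1,5.7],[0,0,0]],[[0.1,-0.1,5.7],[0,0,0]]]'|sed -n 2,4p; python3 -m handwheel '[[[0,0,0],[0,0,0]],[[0,0,0],[0,0,0]],[[0,0,0],[0,0,0]],[[0,0,0],[0,0,0]],[[0,0,0],[0,0,0]]]' 1 25|sed -n 2,6p;python3 -m handwheel '[[[0,0,0],[0,0,0]],[[0,0,0],[0,0,0]],[[0,0,0],[0,0,0]]]' |sed -n 2,6p;python3 -m handwheel '[[[0,0,-5],[0,0,0]],[[0,0,-11],[0,0,0]],[[0,0,-15],[0,0,0]],[[0,0,-15],[0,0,0]]]'|sed -n 2,6p; python3 -c "
from h import *
go([.658,-.05,.15],0)"
```

```text
tool_pos: [0.47, -0.0108, 0.0039]
tool_rot: [2.22, 2.219, 0.003]
contact_force: [-0.1, -0.5, -0.3]
tool_pos: [0.4689, -0.0105, 0.0027]
tool_rot: [2.222, 2.221, 0.0]
contact_force: [-1.3, -0.1, 4.6]
opening: 0.0339
grip_force: 24.9
tool_pos: [0.4689, -0.0105, 0.0027]
tool_rot: [2.222, 2.221, 0.0]
contact_force: [-2.4, 0.5, 4.9]
opening: 0.034
grip_force: 25.0
tool_pos: [0.4713, -0.011, 0.1564]
tool_rot: [2.217, 2.216, 0.008]
contact_force: [1.0, -0.5, -0.9]
opening: 0.0337
grip_force: 25.2
shift [-3.9  18.66  0.8 ] turn [ 0.008  0.002 -0.   ] | at [ 0.4713 -0.011   0.1564] yaw -0.0004 F [ 1.  -0.5 -0.9] open 0.0337 grip 25.2 t 48.3
```

```bash
python3 -m handwheel '[[[-3.9,18.7,0.5],[0,0,0]],[[-3.9,18.7,0.5],[0,0,0]],[[-3.9,18.7,0.5],[0,0,0]],[[-3.9,18.7,0.5],[0,0,0]],[[-3.9,18.7,0.5],[0,0,0]]]'|sed -n 2p;python3 -m handwheel '[[[0,0,5],[0,0,0]],[[0,0,10],[0,0,0]],[[0,0,10.5],[0,0,0]],[[0,0,10.5],[0,0,0]],[[0,0,10.5],[0,0,0]]]'|sed -n 2,4p; python3 -c "
from h import *
go([.658,-.05,.045],0)"
```

```text
tool_pos: [0.6545, -0.0494, 0.1447]
tool_pos: [0.6576, -0.0499, 0.0459]
tool_rot: [2.219, 2.218, 0.005]
contact_force: [-0.6, 1.0, 0.0]
shift [-0.01  0.04  0.09] turn [ 0.005  0.001 -0.   ] | at [ 0.6576 -0.0499  0.0459] yaw -0.0004 F [-0.6  1.   0. ] open 0.0339 grip 25.3 t 49.5
```

```bash
python3 -m handwheel '[[[0,0,1.5],[0,0,0]],[[0,0,1.5],[0,0,0]],[[0,0,1.5],[0,0,0]]]'|sed -n 2,4p; python3 -m handwheel '[[[0,0,0],[0,0,0]],[[0,0,0],[0,0,0]],[[0,0,0],[0,0,0]],[[0,0,0],[0,0,0]]]' -0.1|sed -n 2,6p; python3 -m handwheel '[[[0,0,-5],[0,0,0]],[[0,0,-11],[0,0,0]],[[0,0,-17],[0,0,0]],[[5,-6,-18],[0,0,0]],[[10,-10,-18],[0,0,0]]]'|sed -n 2p
python3 - <<'E'
from h import *
ctrl.get_image("top");print([(d["position"],d["score"],ray("top",d["position"],.005)) for d in ctrl.landmark_of("top","core_a")])
go([.45,.09,.22],0)
E
```

```text
tool_pos: [0.6555, -0.0496, 0.027]
tool_rot: [-2.222, -2.221, 0.0]
contact_force: [0.1, -0.5, -0.1]
tool_pos: [0.6558, -0.0496, 0.0274]
tool_rot: [2.222, 2.221, 0.0]
contact_force: [0.2, 0.1, -0.4]
opening: 0.0467
grip_force: 0.0
tool_pos: [0.5671, 0.0376, 0.2091]
[]
shift [  4.97 -11.36  -1.31] turn [-0.002 -0.001  0.003] | at [0.5638 0.0407 0.2066] yaw 0.0035 F [ 0.5 -1.1  0.2] open 0.0471 grip 0.0 t 51.1
```

```bash
python3 -m handwheel '[[[5,-11.4,-1.3],[0,0,0]],[[5,-11.4,-1.3],[0,0,0]],[[5,-11.4,-1.3],[0,0,0]],[[5,-11.4,-1.3],[0,0,0]],[[5,-11.4,-1.3],[0,0,0]]]' -1|sed -n 2p
python3 - <<'E'
from h import *
im=ctrl.get_image("wrist")
for q,z in(("cartridge_a",0),("bin_stock",0),("core_a",0)):
    print(q,[(np.round(d["position"],1).tolist(),round(d["score"],2),ray("wrist",d["position"],z)[:2].round(4).tolist()) for d in ctrl.landmark_of("wrist",q)[:4]])
g=ctrl.get_image("top");print([(np.round(d["position"],1),d["score"],ray("top",d["position"],.005).round(3)) for d in ctrl.landmark_of("top","core_a")],[(np.round(d["position"],1),round(d["score"],2),ray("top",d["position"],0).round(3)) for d in ctrl.landmark_of("top","cartridge_a")],[(np.round(d["position"],1),round(d["score"],2),ray("top",d["position"],0).round(3)) for d in ctrl.landmark_of("top","bin_stock")])
v=np.hstack([cv2.resize(im,(480,360)),cv2.resize(g[130:290,170:330],(320,360))]);cv2.imwrite("pics/v8.png",v)
go([.45,.09,.22],0)
E
```

```text
tool_pos: [0.4543, 0.0868, 0.22]
cartridge_a [([252.9, 86.9], 0.66, [0.4518, 0.162]), ([305.1, 163.3], 0.62, [0.508, 0.083]), ([203.0, 155.6], 0.59, [0.3979, 0.0917])]
bin_stock [([455.3, 143.4], 0.81, [0.6663, 0.1045])]
core_a [([421.8, 273.6], 0.91, [0.6549, -0.0535]), ([454.7, 142.5], 0.69, [0.6653, 0.1055])]
[(array([276.9, 166.3]), 0.38, array([ 0.658, -0.047,  0.005]))] [(array([229.7, 220.8]), 0.46, array([0.514, 0.081, 0.   ]))] [(array([222.1, 162.9]), 0.83, array([0.669, 0.1  , 0.   ]))]
shift [ 0.28 -0.33 -0.03] turn [-0.     0.    -0.001] | at [0.4533 0.0872 0.2197] yaw -0.0007 F [-0.4  0.7 -0.9] open 0.0853 grip 0.0 t 52.2
```

View pics/v8.png

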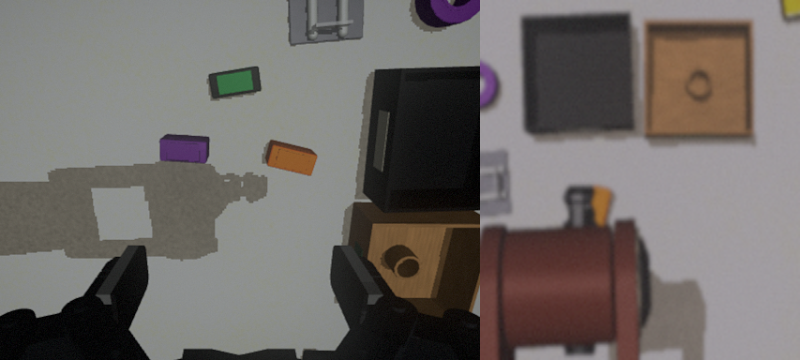

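The composite shows the core standing in the brown bin, wrist view (400,262) and top view (698,85). The cartridge candidates in the wrist view are black with a green band (235,82), purple (185,150) and orange (292,157). Only the green-banded black one fits the description, as this crop confirms.

Run:
```python
from h import *
im=ctrl.get_image("wrist");h=cv2.cvtColor(im,cv2.COLOR_BGR2HSV);m=cv2.inRange(h,(45,80,40),(85,255,255));m[:60]=0;m[130:]=0
m[:,:200]=0;m[:,300:]=0
cs,_=cv2.findContours(m,cv2.RETR_EXTERNAL,cv2.CHAIN_APPROX_NONE);c=max(cs,key=cv2.contourArea)
b=cv2.boxPoints(cv2.minAreaRect(c));W=np.array([ray("wrist",p,.032)[:2] for p in b]);print(b.round(1).tolist(),W.round(4).tolist(),W.mean(0))
for i in range(4):
    e=W[(i+1)%4]-W[i];print(np.hypot(*e).round(4),np.degrees(np.arctan2(e[1],e[0])).round(1))
go([*W.mean(0),.07],0)
```

```text
[[231.10000610351562, 80.80000305175781], [268.29998779296875, 74.5999984741211], [271.70001220703125, 95.19999694824219], [234.60000610351562, 101.4000015258789]] [[0.4314, 0.1684], [0.4653, 0.1737], [0.4687, 0.1557], [0.4341, 0.1502]] [0.44986039 0.16202899]
0.0343 8.9
0.0183 -79.4
0.035 -171.0
0.0184 98.7
shift [ 7.47 -0.34 14.98] turn [-0.     0.    -0.001] | at [0.4533 0.0873 0.2198] yaw -0.0007 F [0.1 0.  0.9] open 0.0853 grip 0.0 t 52.2
```

```bash
python3 -m handwheel '[[[7.5,-0.3,4],[0,0,-0.157]],[[7.5,-0.3,10],[0,0,-0.157]],[[7.5,-0.3,15],[0,0,-0.157]],[[7.5,-0.3,15],[0,0,-0.157]],[[7.5,-0.3,15],[0,0,-0.157]]]'|sed -n 2p;python3 -m handwheel '[[[0,0,0],[0,0,0]],[[0,0,0],[0,0,0]],[[0,0,0],[0,0,0]]]'|sed -n 2p; python3 -c "
from h import *
go([.45,.162,.002],.157)"
```

```text
tool_pos: [0.4518, 0.1625, 0.0721]
tool_pos: [0.4511, 0.1624, 0.0712]
shift [-0.02 -0.13  6.92] turn [ 0.002 -0.    -0.001] | at [0.4511 0.1624 0.0712] yaw 0.1562 F [ 0.1 -0.   0.2] open 0.085 grip 0.0 t 53.2
```

```bash
python3 -m handwheel '[[[0,-0.1,4],[0,0,0]],[[0,-0.1,6.8],[0,0,0]],[[0,-0.1,6.8],[0,0,0]],[[0,-0.1,6.8],[0,0,0]],[[0,-0.1,6.8],[0,0,0]]]'|sed -n 2,4p; python3 -m handwheel '[[[0,0,0],[0,0,0]],[[0,0,0],[0,0,0]],[[0,0,0],[0,0,0]],[[0,0,0],[0,0,0]],[[0,0,0],[0,0,0]]]' 1 30|sed -n 2,6p;python3 -m handwheel '[[[0,0,0],[0,0,0]],[[0,0,0],[0,0,0]],[[0,0,0],[0,0,0]]]' |sed -n 2,6p;python3 -m handwheel '[[[0,0,-5],[0,0,0]],[[0,0,-11],[0,0,0]],[[0,0,-15],[0,0,0]],[[0,0,-15],[0,0,0]]]'|sed -n 2,6p; python3 -c "
from h import *
go([.664,.102,.15],0)"
```

```text
tool_pos: [0.4507, 0.1625, 0.0037]
tool_rot: [2.04, 2.387, 0.004]
contact_force: [-1.0, 0.5, 1.0]
tool_pos: [0.4499, 0.1623, 0.0025]
tool_rot: [2.041, 2.388, 0.001]
contact_force: [-0.6, -0.2, 6.0]
opening: 0.0493
grip_force: 32.9
tool_pos: [0.4499, 0.1623, 0.0026]
tool_rot: [2.041, 2.388, 0.001]
contact_force: [-1.0, -1.0, 5.7]
opening: 0.0495
grip_force: 32.9
tool_pos: [0.4515, 0.1627, 0.1558]
tool_rot: [2.038, 2.385, 0.009]
contact_force: [0.3, 0.7, -1.4]
opening: 0.0494
grip_force: 32.2
shift [-9.31 20.03  0.73] turn [ 0.008 -0.001  0.157] | at [0.4515 0.1627 0.1558] yaw 0.1566 F [ 0.3  0.7 -1.4] open 0.0494 grip 32.2 t 55.4
```

```bash
python3 -m handwheel '[[[-9.3,20,0.5],[0,0,0.157]],[[-9.3,20,0.5],[0,0,0.157]],[[-9.3,20,0.5],[0,0,0.157]],[[-9.3,20,0.5],[0,0,0.157]],[[-9.3,20,0.5],[0,0,0.157]]]'|sed -n 2p;python3 -m handwheel '[[[0,0,0],[0,0,0]],[[0,0,5],[0,0,0]],[[0,0,9],[0,0,0]],[[0,0,9],[0,0,0]],[[0,0,9],[0,0,0]]]'|sed -n 2,4p; python3 -c "
from h import *
go([.664,.102,.03],0)"
```

```text
tool_pos: [0.6615, 0.1004, 0.1435]
tool_pos: [0.6616, 0.102, 0.0585]
tool_rot: [2.22, 2.221, 0.002]
contact_force: [0.9, 0.7, -0.1]
shift [0.   0.24 2.85] turn [ 0.002 -0.     0.   ] | at [0.6616 0.102  0.0585] yaw 0.0001 F [ 0.9  0.7 -0.1] open 0.0497 grip 32.1 t 56.6
```

```bash
python3 -m handwheel '[[[0,0.2,2.8],[0,0,0]],[[0,0.2,2.8],[0,0,0]],[[0,0.2,2.8],[0,0,0]]]'|sed -n 2,4p; python3 -m handwheel '[[[0,0,0],[0,0,0]],[[0,0,0],[0,0,0]],[[0,0,0],[0,0,0]],[[0,0,0],[0,0,0]]]' -0.5|sed -n 2,6p; python3 -m handwheel '[[[0,0,-5],[0,0,0]],[[0,0,-11],[0,0,0]],[[0,0,-17],[0,0,0]],[[-5,-12,-22],[0,0,0]],[[-10,-15,-25],[0,0,0]]]'|sed -n 2,6p; python3 -m handwheel '[[[0,-12,0],[0,0,0]],[[0,-12,0],[0,0,0]],[[0,-12,0],[0,0,0]]]'|sed -n 2p
python3 - <<'E'
from h import *
im=ctrl.get_image("top");g=ctrl.get_image("side")
for n in("top","side"):
  for q,z in(("core_a",.005),("cartridge_a",.004),("roll_white",.115),("roll_blue",.115),("roll_yellow",.115),("cap",.118)):
    print(n,q,[(np.round(d["position"],1).tolist(),round(d["score"],2),ray(n,d["position"],z)[:2].round(3).tolist()) for d in ctrl.landmark_of(n,q)[:4]])
v=np.hstack([cv2.resize(im[90:300,80:440],(440,257)),cv2.resize(g[130:344,150:420],(324,257))]);cv2.imwrite("pics/v9.png",v)
go([.45,0,.25],0)
E
```

```text
tool_pos: [0.6645, 0.1017, 0.0312]
tool_rot: [2.22, 2.22, 0.003]
contact_force: [0.1, -0.3, 0.3]
tool_pos: [0.6633, 0.1015, 0.0289]
tool_rot: [2.222, 2.221, 0.0]
contact_force: [0.4, -0.2, -0.0]
opening: 0.0636
grip_force: 0.0
tool_pos: [0.5641, 0.0436, 0.2488]
tool_rot: [2.22, 2.223, 0.0]
contact_force: [0.6, -1.3, 0.3]
opening: 0.0641
grip_force: 0.0
tool_pos: [0.4421, 0.0438, 0.247]
top core_a [([398.2, 183.8], 0.71, [0.607, -0.372]), ([383.1, 185.0], 0.66, [0.605, -0.331]), ([276.9, 166.2], 0.62, [0.658, -0.047])]
top cartridge_a [([222.6, 162.0], 0.72, [0.671, 0.098]), ([230.3, 219.1], 0.65, [0.519, 0.079])]
top roll_white [([400.1, 186.2], 0.53, [0.591, -0.338]), ([222.0, 163.3], 0.34, [0.651, 0.093])]
top roll_blue [([383.0, 184.0], 0.53, [0.597, -0.296]), ([121.7, 273.8], 0.48, [0.392, 0.33])]
top roll_yellow [([165.7, 167.8], 0.75, [0.642, 0.228]), ([371.0, 187.3], 0.6, [0.589, -0.266])]
top cap [([358.9, 186.5], 0.56, [0.591, -0.236])]
side core_a [([293.4, 220.2], 0.6, [0.661, -0.033]), ([320.5, 188.0], 0.57, [0.796, 0.043])]
side cartridge_a [([179.9, 222.4], 0.88, [0.392, 0.088]), ([219.6, 213.5], 0.72, [0.497, 0.074]), ([267.4, 189.2], 0.71, [0.656, 0.105])]
side roll_white [([347.5, 297.8], 0.69, [0.589, -0.329]), ([336.1, 271.3], 0.56, [0.604, -0.272]), ([294.5, 228.8], 0.53, [0.588, -0.142])]
side roll_blue [([343.5, 282.6], 0.59, [0.602, -0.299])]
side roll_yellow [([249.3, 159.0], 0.53, [0.608, 0.123])]
side cap [([323.7, 185.6], 0.66, [0.723, -0.054]), ([321.2, 258.0], 0.64, [0.595, -0.234])]
shift [-4.36  0.46 -0.24] turn [-0. -0. -0.] | at [0.4454 0.0436 0.2476] yaw -0.0005 F [ 1.  -0.8 -0.2] open 0.0643 grip 0.0 t 59.2
```

View pics/v9.png

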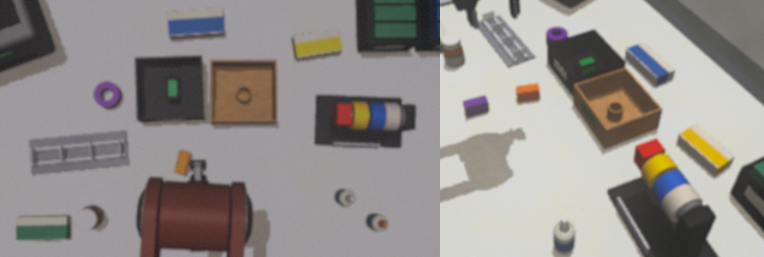

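Everything is in place: cartridge in the black bin (173,88), core in the brown bin (244,95), the four pieces on the spindle, and the bystanders unmoved. The robot is clear, so I'm handing in.

```bash
python3 -c "
from station import ctrl
print(ctrl.finish_job())"
```

```text
the job is handed in; nothing more can be done
None
```

The job is handed in, with no verdict shown: the rolls are on in the order white, blue, yellow with the red cap home behind them, the only core present is in the recycling bin and the only cartridge in the stock bin, and in the last pictures the other goods stood where they were.

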